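Box up the nut squares and close the carton

TASK

Box up the order at the cake stall: put every cut nut square from the baking tray into the open carton, each lying flat on the carton floor with its nut side up and none on top of another, then slide the tray's divider gently along until it presses lightly on the uncut cake, without shoving the cake along. Then fold in the carton's two side flaps and swing the lid shut over them so that the tuck tab drops fully behind the front wall; leave the other things on the table where they are.

Things in the scene. Friction and masses are not known exactly. Their poses are not given: they have to be found in the camera images.
- tray: Dark steel baking sheet, fixed, 240 mm (its x) by 360 mm (its y) outside, floor and walls 3 mm thick, rim 26 mm high. Origin: centre of its underside, on the table top (z = 0); z up. The uncut cake lies at its -y end, the divider stands at its +y end, the cut squares lie loose between them.
- divider (a joint): Sliding steel divider that spans the tray's inside width and rides on its rims. 0 = fully back towards the tray's +y end; the value grows in metres as it slides towards the cake (along the tray's -y), up to 0.25. It starts between 0 and 0.01, needs about 2 N to slide and stays where it is left. It cannot pass squares still in the tray without pushing them along.
- divider_face (a point): Centre of the divider's upright face that looks to the cake (tray's -y); face 226 mm wide, 34 mm high, its lower edge 2 mm over the tray floor. The point is 19 mm over the tray floor. Its axes are those of the tray.
- divider_grip (a point): Grip point in the divider's black upright handle block: 60 mm along tray x, 14 mm thick along tray y, its top 16 mm above this point, the steel shelf it stands on 20 mm below. The point is 73 mm over the table and 22 mm behind (tray +y of) the face. Pinched here across its thickness from above, the fingertips clear the cake's top.
- cake: Uncut rest of the tray-bake, loose, about 0.8 kg: 200 mm (its x) by 105 mm (its y) by 35 mm high. Origin: centre of its underside, on the tray floor 3 mm over the table. Its cut face, which the divider must touch, is its +y side, 52.5 mm from the origin; its axes start parallel to the tray's. Behind it are 2 to 25 mm of bare tray.
- square1: Cut nut square, loose and firm: 40 mm (its x) by 44 mm (its y) by 32 mm high, about 60 g, dark nut topping. Origin: centre of its underside; z up. Two to four of the four squares are there; an absent one reads None.
- square2: Cut nut square, loose and firm: 40 mm (its x) by 44 mm (its y) by 32 mm high, about 60 g, dark nut topping. Origin: centre of its underside; z up. Two to four of the four squares are there; an absent one reads None.
- square3: Cut nut square, loose and firm: 40 mm (its x) by 44 mm (its y) by 32 mm high, about 60 g, dark nut topping. Origin: centre of its underside; z up. Two to four of the four squares are there; an absent one reads None.
- square4: Cut nut square, loose and firm: 40 mm (its x) by 44 mm (its y) by 32 mm high, about 60 g, dark nut topping. Origin: centre of its underside; z up. Two to four of the four squares are there; an absent one reads None.
- carton: White pastry carton, fixed on the table: 160 (its x) by 190 (its y) by 85 mm high outside, walls and floor 3 mm. Origin: centre of its underside; z up. Front wall at -x (towards the tray), lid hinge along the top of the +x wall, side flaps along the tops of the +y wall (towards the robot) and -y wall (away from it).
- lid (a joint): Hinge angle of the lid in rad: 0 = shut flat on the carton, 1.57 = upright, starts between 1.95 and 2.2 (leaning away from the carton). Stiff crease: it stays where it is left; about 0.7 N at its edge moves it.
- lid_hinge (a point): Middle of the lid's hinge line, at carton (80, 0, 85) mm; the line runs along the carton's y. The lid is 160 mm from hinge to free edge, 190 mm wide, 3 mm thick; shut, it lies from 85 to 88 mm up. At angle a its inside face runs from the hinge along (-cos a) carton x, (sin a) z.
- tab_tip (a point): Middle of the lower edge of the tuck tab: a 3 mm thick, 150 mm wide tab, 24 mm deep, fixed square to the lid's inside 6.5 mm in from its free edge. Shut, it points down inside the front wall.
- near_flap (a joint): Hinge angle in rad of the side flap on the carton's +y side (the robot's side): 0 = folded in flat, 1.57 = upright, starts between 1.65 and 1.9. Stiff crease: it stays where it is left; 0.3 N moves it.
- near_flap_hinge (a point): Middle of the near flap's hinge line, at carton (4, 93.5, 82) mm, running along carton x. The flap is 55 mm from hinge to free edge, 125 mm long, 3 mm thick; the hinge line lies in its outside face, so shut it lies from 79 to 82 mm up, just under the lid.
- far_flap (a joint): The same for the side flap on the carton's -y side (away from the robot): 0 = folded in flat, 1.57 = upright, starts between 1.65 and 1.9.
- far_flap_hinge (a point): Middle of the far flap's hinge line, at carton (4, -93.5, 82) mm, running along carton x; flap as the near one.
- server: Bystander: cake server (spatula), 260 mm, lying between the carton and the robot.
- shaker: Bystander: sugar jar, 60 mm across, 100 mm high, steel cap.
- jug: Bystander: blue plastic jug, 100 mm across, 130 mm high.
- cup: Bystander: white mug, 80 mm across, 90 mm high, left of the carton.
- cards: Bystander: stack of white card plates, 90 by 140 by 18 mm.
- coin_tin: Bystander: red coin tin, 90 mm across, 58 mm high.
- tongs: Bystander: steel tongs with a black hinge end, 230 mm, lying flat.
Mind the look-alikes: they are no part of the job. What is shaped like the carton but orange or pink is not meant.

How it is judged:
On the way, in this order (a step that is already met when the one before it is completed fails the run):
1. every square lies flat on the carton floor, let go (x of square1 in the frame of carton between -0.06 and 0.06 m and y of square1 in the frame of carton between -0.076 and 0.076 m and z of each of square1, square2, square3, square4 in the frame of carton below 0.012 m and angle between each of square1, square2, square3, square4's own z axis and vertical below 0.2 rad and x of square2 in the frame of carton between -0.06 and 0.06 m and y of square2 in the frame of carton between -0.076 and 0.076 m and x of square3 in the frame of carton between -0.06 and 0.06 m and y of square3 in the frame of carton between -0.076 and 0.076 m and x of square4 in the frame of carton between -0.06 and 0.06 m and y of square4 in the frame of carton between -0.076 and 0.076 m and contact force between the fingers and square1 below 0.05 N and contact force between the fingers and square2 below 0.05 N and contact force between the fingers and square3 below 0.05 N and contact force between the fingers and square4 below 0.05 N), for 0.2 s.
2. the divider presses lightly on the uncut cake (contact force between divider and cake above 0.5 N), for 0.06 s.
3. both side flaps are folded in while the lid is still open (value of joint each of near_flap, far_flap below 0.3 rad and value of joint lid above 0.6 rad), for 0.2 s.
4. the lid is shut with its tab behind the front wall (value of joint lid below 0.05 rad and z of tab_tip in the frame of carton below 0.071 m and x of tab_tip in the frame of carton above -0.077 m), for 0.2 s.
At the end, for the whole second after the job is handed in: Every square lies flat (within 11 degrees) and nut side up on the carton floor; the divider stands within 4 mm of the cake's cut face; both side flaps are folded in (under 0.3 rad); the lid is shut (under 0.05 rad) with the tab at least 14 mm down behind the front wall; squares at rest (all of step 4 and x of square1 in the frame of carton between -0.06 and 0.06 m and y of square1 in the frame of carton between -0.076 and 0.076 m and z of each of square1, square2, square3, square4 in the frame of carton below 0.012 m and angle between each of square1, square2, square3, square4's own z axis and vertical below 0.2 rad and x of square2 in the frame of carton between -0.06 and 0.06 m and y of square2 in the frame of carton between -0.076 and 0.076 m and x of square3 in the frame of carton between -0.06 and 0.06 m and y of square3 in the frame of carton between -0.076 and 0.076 m and x of square4 in the frame of carton between -0.06 and 0.06 m and y of square4 in the frame of carton between -0.076 and 0.076 m and linear speed of each of square1, square2, square3, square4 below 0.03 m/s and y of divider_face in the frame of cake below 0.0565 m and value of joint each of near_flap, far_flap below 0.3 rad); the robot touches nothing.
It fails at once if the divider is pressed hard into the cake (over 25 N) (contact force between divider and cake above 25 N).
It fails at once if the cake is shoved along by more than 15 mm (distance of cake from where it was at the start of the episode above 0.015 m).
It fails at once if another thing on the table is moved by more than 30 mm or tipped over (distance of any of server, shaker, jug, cup, cards, coin_tin, tongs from where it was at the start of the episode above 0.03 m or angle between any of server, shaker, jug, cup, cards, coin_tin, tongs's own z axis and vertical above 0.5 rad).
Of square1, square2, square3, square4 only 2 to 4 are there at a start; the rules pass over those that are not, and their reading is None.
At some moment in a run one of square1, square2, square3, square4 may be knocked a few centimetres aside while the robot is not near it.
Once in a run the grip may slacken for a moment while it holds something.
It also fails if it takes over 210 s, if anything falls off the work surface, if the arm or the gripper's body presses on something with over 40 N, if the wrist force passes 120 N, or if a joint passes its speed limit or range.

ROBOT

A 6-joint arm with a two-finger parallel gripper is mounted at the origin on the work surface. World frame = base frame: x ahead of the robot, y to its left, z up, the work surface at z = 0. Lengths are in m, angles in rad, forces in N, time in s.
With the tool pointing down it reaches from about 0.3 to 0.825 m from the base axis. Payload 5.4 kg.
Tool frame: the origin (TCP) lies between the finger pads; the fingertips stand 19 mm ahead of it and the grasp point (between the pads) is the TCP; y points along the fingers, x is the direction in which the jaws open and shut, and the axes are right-handed (so a half turn about y gives the same grasp; the last joint's range is limited). The gripper opens to 92 mm and grips with 3 to 60 N. Pads are 20 mm wide; open, the fingers measure 128 mm over their backs; the gripper's body (75 mm by 189 mm) begins 69 mm behind the grasp point.
Start: joints at [-1.476, 0.158, 1.597, -0, 1.386, -0.21], TCP at [0.173, -0.548, 0.234] pointing down, gripper open.
Joint ranges: [-2.91, 2.91], [-0.94, 2.29], [0.18, 2.7], [-1.29, 4.43], [0.17, 2.64], [-3, 3]. Speed limits (rad/s): [2.57, 2.57, 3.14, 3.14, 3.14, 3.14].

INTERFACE

Orientations are given as a unit quaternion [x, y, z, w].
In Python, from bench import read_state, get_image, get_calibration, sign_off, search_frame, cut_out, tip_of gives the robot as it stands.
- The arm moves only by the shell command python3 -m crank 'ROWS' [FORCE]. ROWS is a JSON object of lists of equal length, an entry for each row: "travel": the shift along the world's x, y, z in mm, a list of three; "twist": the turn, a rotation vector about the world's x, y, z in rad, a list of three; "gripper": the opening, from 0 (shut) to 1 (fully open). A call has 1 to 5 rows; each row is the pose to reach, as a shift and turn from the pose commanded when the call began; what a row does not reach only later rows make up. A row lasts 1/8 s, in which the tool goes at most 62.5 mm and 10.7 degrees, less where a joint would pass 70% of its speed; a pose out of reach is approached as far as the arm can. A call with a gripper value outside its range is refused whole. The fingers move at their own pace and stop on an object; FORCE is the grip in N (left out, the last holds). Time passes only in rows, so rows that repeat a pose let the fingers close. It gives the time, the measured TCP pose, the force and the opening at its end, in the units of the state.
- read_state(): the state, without advancing time (a new reading comes with each control period).
- get_image(name): name is "side" or "top"; returns the picture (400x640x3 uint8, red, green, blue); there is no depth.
- get_calibration(name): a dict with "K" (3x3 intrinsics, pixels), "R" (3x3) and "t" (3): a world point X has camera coordinates R X + t. Camera axes: x right, y down, z forward; pixel columns grow to the right and rows downward; lengths in m; the calibration is good to about 2 mm. A picture is of the moment at which its call begins. get_calibration takes no time and is no camera call.
- sign_off(): hands the job in, once; it reports no verdict.
Trained networks look in the newest picture that a camera, given by its name, has taken for a name from the list of things; names that differ only in an ending like _2 or _b are one class to them, and where a whole thing is asked for, a point or a joint stands for the part that bears it (a point fixed in the world has none). Each returns a list of dicts, best first, with "confidence" (0 to 1); they miss things now and then, are a little off and sometimes report something else, mostly with a low value. They report only what shows in the picture. A call takes as long as a camera call. They do not tell look-alikes from the thing itself.
- search_frame(camera, name): "centre" ([column, row] in pixels, amid what is visible of it).
- cut_out(camera, name): "mask" (400x640 bool, what is visible of it) and "centre" ([column, row] in pixels, amid what is visible of it).
- tip_of(camera, name): "centre" ([column, row] in pixels: a listed point, or the origin of a listed thing).
The state is a dict: "time": time; "joint_pos": joint angles; "joint_vel": joint speeds; "joint_torque": joint torques, N m; "tool_pos": TCP position; "orientation": TCP orientation; "contact_force": force on the tool from outside, world axes, zero at the start; "torque": the same for the moment, N m; "finger_gap": finger opening in m.
Only numpy, scipy, OpenCV 4.12 (cv2) and the standard library are available. Lean on these libraries where they do the work, as an engineer would, in place of code of your own. Each camera call takes 0.05 s, during which the arm holds its last target.

## Working session

There is one attempt and no reset: what is moved stays moved. The work goes in short steps, Python scripts to look and compute and a shell command to move; the robot and the scene stay as the last step left them, time stands still between calls to the robot, and variables do not carry over. Pictures are saved under pics/ and viewed, and the job is handed in when it is done.

```bash
ls; mkdir -p pics
python3 - <<'E'
from bench import *
import cv2
s=read_state();print(s)
for n in("side","top"):
    im=get_image(n);cv2.imwrite(f"pics/{n}0.png",im[:,:,::-1])
    c=get_calibration(n);print(n,c)
E
```

```text
pics
{'time': 0.0, 'joint_pos': array([-1.47609543e+00,  1.59059903e-01,  1.59823455e+00, -1.89751208e-05,
        1.38614852e+00, -2.10096425e-01]), 'joint_vel': array([-3.61550068e-04, -1.00718677e-05, -3.51474479e-04,  2.28610488e-03,
       -1.44625440e-03, -6.28131521e-04]), 'joint_torque': array([-3.23298213e-03, -3.85579991e+01, -3.22106302e+01,  6.99429028e-02,
        3.78761545e-02, -1.35187029e-04]), 'tool_pos': array([ 0.17247737, -0.54791149,  0.23261161]), 'orientation': array([-0.56962599,  0.41873906, -0.41785894,  0.57059419]), 'contact_force': array([ 0.70250703, -0.05448718, -0.30351877]), 'torque': array([0.00013962, 0.01497139, 0.02255152]), 'finger_gap': 0.09195429010140849}
side {'K': array([[372.14834116,   0.        , 318.09180855],
       [  0.        , 372.14834116, 194.85517663],
       [  0.        ,   0.        ,   1.        ]]), 'R': array([[ 0.98937184, -0.14477186, -0.01358231],
       [-0.1221385 , -0.77672639, -0.61788211],
       [ 0.07890221,  0.61297408, -0.78615343]]), 't': array([-0.46879596,  0.05320802,  1.25167823])}
top {'K': array([[498.29434656,   0.        , 326.89408426],
       [  0.        , 498.29434656, 202.98734457],
       [  0.        ,   0.        ,   1.        ]]), 'R': array([[ 0.0286879 , -0.9995794 , -0.00424669],
       [-0.99009897, -0.02783129, -0.13758435],
       [ 0.13740829,  0.00815165, -0.99048095]]), 't': array([-0.0492532 ,  0.46363508,  1.95653934])}
```

View pics/side0.png

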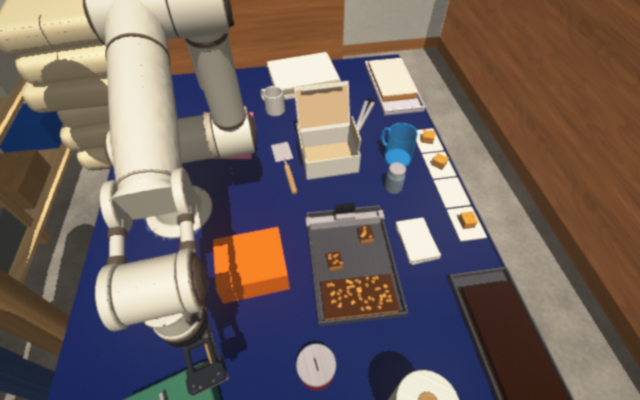

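View pics/top0.png

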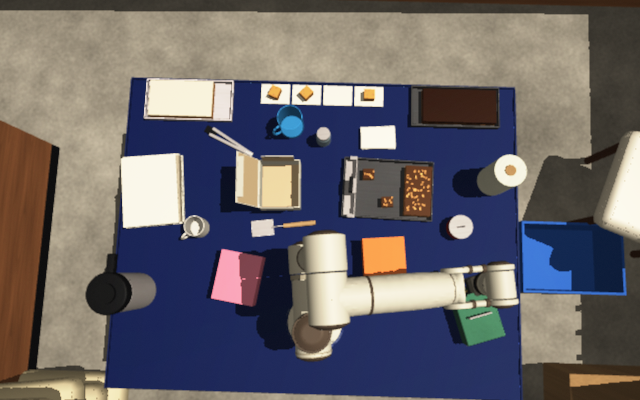

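The pictures show the tray, with its divider to the left of it in the top view at (350,188), the cake at (418,190) and two squares at (369,174) and (386,202). The white open carton is at (268,182). Possible mix-ups are the orange box (384,255), the pink box (238,277), the flat white box (153,190), the dark tray (458,106), and the orange cubes on the white cards (275–369,94).

```bash
cat > h.py <<'E'
from bench import *
import numpy as np, cv2
def pt(cam,px,z):
    c=get_calibration(cam);d=c["R"].T@np.linalg.solve(c["K"],[px[0],px[1],1]);o=-c["R"].T@c["t"]
    return o+d*(z-o[2])/d[2]
def proj(cam,X):
    c=get_calibration(cam);p=c["K"]@(c["R"]@np.asarray(X,float)+c["t"]);return p[:2]/p[2]
def tri(pa,pb):
    P=[np.c_[get_calibration(n)["R"],get_calibration(n)["t"]] for n in("side","top")]
    P=[get_calibration(n)["K"]@p for n,p in zip(("side","top"),P)]
    X=cv2.triangulatePoints(P[0],P[1],np.array(pa,float).reshape(2,1),np.array(pb,float).reshape(2,1)).ravel();return X[:3]/X[3]
def crop(cam,x0,y0,x1,y1,k,name,img=None):
    im=get_image(cam) if img is None else img
    cv2.imwrite("pics/"+name,cv2.resize(im[y0:y1,x0:x1,::-1],None,fx=k,fy=k,interpolation=cv2.INTER_CUBIC))
    return im
E
python3 - <<'E'
from h import *
crop("top",225,140,445,235,3.6,"t1.png");crop("side",250,70,450,330,2.3,"s1.png")
for n in ["tray","divider_face","divider_grip","cake","square1","carton","lid_hinge","tab_tip","near_flap_hinge","far_flap_hinge"]:
    for c in("side","top"):
        print(n,c,[(np.round(d["centre"],1).tolist(),round(d["confidence"],2)) for d in tip_of(c,n)[:6]])
E
```

```text
tray side [([351.5, 262.3], 0.93), ([323.3, 126.7], 0.5)]
tray top [([388.6, 188.3], 0.87)]
divider_face side [([345.5, 225.9], 0.9), ([301.5, 144.5], 0.2)]
divider_face top [([354.5, 185.7], 0.84), ([348.9, 182.5], 0.3)]
divider_grip side [([346.6, 205.2], 0.64)]
divider_grip top [([347.6, 183.1], 0.76)]
cake side [([355.7, 299.3], 0.97)]
cake top [([416.9, 193.1], 0.89), ([293.0, 124.5], 0.38)]
square1 side [([333.5, 259.2], 0.75), ([365.0, 237.2], 0.69)]
square1 top [([366.9, 178.6], 0.57), ([385.4, 201.0], 0.42)]
carton side [([330.1, 159.4], 0.84), ([252.5, 268.5], 0.55), ([229.3, 144.1], 0.48)]
carton top [([242.9, 276.7], 0.88), ([281.8, 186.1], 0.83), ([383.2, 262.4], 0.71)]
lid_hinge side [([247.0, 232.7], 0.81), ([323.7, 127.8], 0.67), ([327.4, 162.6], 0.36)]
lid_hinge top [([219.0, 273.7], 0.98), ([257.0, 183.3], 0.97), ([364.8, 262.4], 0.67)]
tab_tip side [([323.6, 86.1], 0.61), ([251.9, 284.9], 0.61)]
tab_tip top [([258.1, 281.4], 0.91), ([243.4, 174.1], 0.64), ([400.0, 260.2], 0.55)]
near_flap_hinge side [([415.9, 237.5], 0.51), ([305.8, 141.8], 0.48)]
near_flap_hinge top [([458.6, 228.1], 0.56), ([365.8, 178.1], 0.34)]
far_flap_hinge side [([397.8, 156.7], 0.63)]
far_flap_hinge top [([279.5, 159.2], 0.6)]
```

View pics/t1.png

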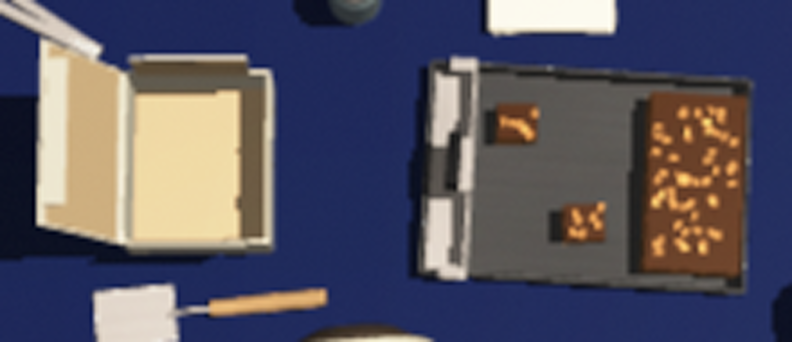

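View pics/s1.png

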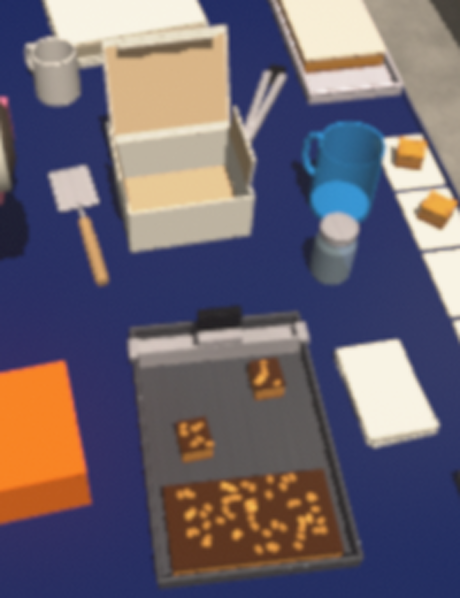

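The crops confirm it: two nut squares in the tray, at top-view (369,174) and (387,202). The white carton with the beige inside has its lid to the left. Next I'll fit poses to corners and masks.

```bash
cat >> h.py <<'E'
from scipy.optimize import least_squares, minimize
def Rz(a): return np.array([[np.cos(a),-np.sin(a),0],[np.sin(a),np.cos(a),0],[0,0,1]])
def boxpts(p,yaw,sx,sy,h):
    c=np.array([[i*sx/2,j*sy/2,k*h] for i in(-1,1) for j in(-1,1) for k in(0,1)]);return c@Rz(yaw).T+p
def sil(cam,P,S=4):
    q=np.array([proj(cam,x) for x in P]);h=cv2.convexHull(((q+0.5)*S).astype(np.float32)).astype(np.int32)
    m=np.zeros((400*S,640*S),np.uint8);cv2.fillConvexPoly(m,h,1)
    return cv2.resize(m.astype(np.float32),(640,400),interpolation=cv2.INTER_AREA)
def fitbox(masks,x0,z,sx,sy,h):
    # masks: dict cam->mask
    def f(v):
        e=0
        for c,m in masks.items():
            s=sil(c,boxpts([v[0],v[1],z],v[2],sx,sy,h));e+=np.minimum(s,m).sum()/np.maximum(s,m).sum()
        return -e/len(masks)
    best=None
    for dy in(-.4,0,.4):
        r=minimize(f,[x0[0],x0[1],x0[2]+dy],method="Nelder-Mead",options=dict(initial_simplex=[[x0[0],x0[1],x0[2]+dy],[x0[0]+.01,x0[1],x0[2]+dy],[x0[0],x0[1]+.01,x0[2]+dy],[x0[0],x0[1],x0[2]+dy+.3]],xatol=1e-4,fatol=1e-4))
        if best is None or r.fun<best.fun:best=r
    return best.x,-best.fun
E
python3 - <<'E'
from h import *
# tray
T=np.array([[430,62],[752,78],[746,293],[415,275]])/3.6+[225,140]
W=[pt("top",p,.026) for p in T];print("tray",np.round(W,3).tolist())
S=np.array([[300,315],[358,557],[160,580],[133,325]])/2.3+[250,70]
print("side",np.round([pt("side",p,.026) for p in S],3).tolist())
C=np.array([[272,70],[272,250],[127,250],[130,68]])/3.6+[225,140]
print("carton",np.round([pt("top",p,.085) for p in C],3).tolist())
C2=np.array([[253,203],[131,222]])/2.3+[250,70]
print("carton side",np.round([pt("side",p,.085) for p in C2],3).tolist())
for n,g in(("square1",None),):
    d={c:[(x["centre"],x["mask"]) for x in cut_out(c,n)] for c in("side","top")}
    for c in d: print(c,[(np.round(a,1).tolist(),int(m.sum())) for a,m in d[c]])
    for a in d["top"]:
        w=pt("top",a[0],.03)
        if not(.4<w[0]<.8 and -.3<w[1]<0.1): continue
        ms={"top":a[1]}
        for b in d["side"]:
            w2=pt("side",b[0],.025)
            if np.hypot(*(w-w2)[:2])<.03: ms["side"]=b[1]
        print(w,list(ms),fitbox(ms,[w[0],w[1],0],.003,.04,.044,.032),[np.round(fitbox({k:m},[w[0],w[1],0],.003,.04,.044,.032)[0],3) for k,m in ms.items()])
d={c:[x for x in cut_out(c,"cake")][0]["mask"] for c in("side","top")}
print("cake",fitbox(d,[.62,-.2,0],.003,.2,.105,.035))
for n in("lid",):
  for c in("side","top"): print(c,[(np.round(x["centre"],1),x["mask"].sum()) for x in cut_out(c,n)])
E
```

```text
tray [[0.655, -0.102, 0.026], [0.647, -0.464, 0.026], [0.404, -0.457, 0.026], [0.413, -0.091, 0.026]]
side [[0.665, -0.108, 0.026], [0.645, -0.46, 0.026], [0.412, -0.452, 0.026], [0.428, -0.088, 0.026]]
carton [[0.627, 0.072, 0.085], [0.429, 0.065, 0.085], [0.425, 0.221, 0.085], [0.625, 0.227, 0.085]]
carton side [[0.629, 0.063, 0.085], [0.445, 0.054, 0.085]]
side [([364.6, 233.5], 260), ([334.1, 258.7], 263)]
top [([274.1, 157.9], 180), ([368.0, 175.9], 124), ([382.7, 200.6], 124)]Traceback (most recent call last):
  File "<stdin>", line 21, in <module>
  File "h.py", line 33, in fitbox
    r=minimize(f,[x0[0],x0[1],x0[2]+dy],method="Nelder-Mead",options=dict(initial_simplex=[[x0[0],x0[1],x0[2]+dy],[x0[0]+.01,x0[1],x0[2]+dy],[x0[0],x0[1]+.01,x0[2]+dy],[x0[0],x0[1],x0[2]+dy+.3]],xatol=1e-4,fatol=1e-4))
    res = _minimize_neldermead(fun, x0, args, callback, bounds=bounds,
                               **options)
    fsim[j] = func(sim[j])
              ~~~~^^^^^^^^
    fx = function(np.copy(x), *(wrapper_args + args))
  File "h.py", line 29, in f
    s=sil(c,boxpts([v[0],v[1],z],v[2],sx,sy,h));e+=np.minimum(s,m).sum()/np.maximum(s,m).sum()
  File "h.py", line 21, in sil
    q=np.array([proj(cam,x) for x in P]);h=cv2.convexHull(((q+0.5)*S).astype(np.float32)).astype(np.int32)
                ~~~~^^^^^^^
  File "h.py", line 7, in proj
    c=get_calibration(cam);p=c["K"]@(c["R"]@np.asarray(X,float)+c["t"]);return p[:2]/p[2]
ValueError: time passes only in moves, steps and waits
```

```bash
python3 - <<'E'
import pickle;from bench import *
pickle.dump({n:get_calibration(n) for n in("side","top")},open("cal.pkl","wb"))
E
sed -i 's/^import numpy as np, cv2/import numpy as np, cv2, pickle\nCAL=pickle.load(open("\.\/cal.pkl","rb"))\ndef get_calibration(n): return CAL[n]/' h.py
cat > look.py <<'E'
from h import *
def squares():
    d={c:[(x["centre"],x["mask"].astype(np.float32)) for x in cut_out(c,"square1")] for c in("side","top")}
    for c in d: print(c,[(np.round(a,1).tolist(),int(m.sum())) for a,m in d[c]])
    for a in d["top"]:
        w=pt("top",a[0],.03)
        if not(.4<w[0]<.7 and -.47<w[1]<0.3): continue
        ms={"top":a[1]}
        for b in d["side"]:
            w2=pt("side",b[0],.025)
            if np.hypot(*(w-w2)[:2])<.03: ms["side"]=b[1]
        print(w[:2].round(3),list(ms),fitbox(ms,[w[0],w[1],0],.003,.04,.044,.032),[np.round(fitbox({k:m},[w[0],w[1],0],.003,.04,.044,.032)[0],3) for k,m in ms.items()])
E
python3 - <<'E'
from look import *
squares()
d={c:[x for x in cut_out(c,"cake")][0]["mask"].astype(np.float32) for c in("side","top")}
print("cake",fitbox(d,[.53,-.4,0],.003,.2,.105,.035))
for n in("lid",):
  for c in("side","top"): print(c,[(np.round(x["centre"],1),x["mask"].sum()) for x in cut_out(c,n)])
print(read_state()["time"])
E
```

```text
side [([364.6, 233.5], 260), ([334.1, 258.7], 263)]
top [([274.1, 157.9], 180), ([368.0, 175.9], 124), ([382.7, 200.6], 124)]
[0.643 0.183] ['top'] (array([ 0.64632442,  0.19902688, -0.57642762]), np.float64(0.3713434338569641)) [array([ 0.646,  0.199, -0.576])]
[ 0.58  -0.198] ['top', 'side'] (array([ 0.59479481, -0.19668209,  0.03229542]), np.float64(0.9130996465682983)) [array([ 0.592, -0.197,  0.038]), array([ 0.596, -0.198,  0.059])]
[ 0.481 -0.259] ['top', 'side'] (array([ 0.48158668, -0.27426524,  0.04274363]), np.float64(0.9200088977813721)) [array([ 0.482, -0.275,  0.011]), array([ 0.483, -0.274,  0.01 ])]
cake (array([ 0.5291205 , -0.39637471, -0.03718828]), np.float64(0.9240107536315918))
side [(array([249.5, 256.9]), np.int64(3455)), (array([321.4, 106. ]), np.int64(2321))]
top [(array([234.9, 276.1]), np.int64(2097)), (array([245.3, 180.4]), np.int64(1125)), (array([380.2, 256.7]), np.int64(1502))]
1.6
```

```bash
cat >> h.py <<'E'
from scipy.spatial.transform import Rotation as Ro
def carton_pts(cx,cy,yaw,lid,nf,ff):
    M=lambda p:np.array(p)@Rz(yaw).T+[cx,cy,0]
    L=[]
    for z in(.085,):
        L.append([(-.08,-.095,z),(.08,-.095,z),(.08,.095,z),(-.08,.095,z),(-.08,-.095,z)])
    L.append([(-.08,-.095,0.085),(-.08,-.095,0),(-.08,.095,0),(-.08,.095,.085)])
    L.append([(-.077,-.092,.003),(.077,-.092,.003),(.077,.092,.003),(-.077,.092,.003),(-.077,-.092,.003)])
    e=lambda r:(.08-r*np.cos(lid),.085+r*np.sin(lid))
    x,z=e(.16);L.append([(.08,-.095,.085),(x,-.095,z),(x,.095,z),(.08,.095,.085)])
    for s,a in((1,nf),(-1,ff)):
        y=s*(.0935-.055*np.cos(a));z=.082+.055*np.sin(a)
        L.append([(4e-3-.0625,s*.0935,.082),(4e-3-.0625,y,z),(4e-3+.0625,y,z),(4e-3+.0625,s*.0935,.082)])
    return [M(l) for l in L]
def draw(cam,im,lines,x0,y0,x1,y1,k,name,col=(0,255,0)):
    v=np.ascontiguousarray(cv2.resize(im[y0:y1,x0:x1,::-1],None,fx=k,fy=k,interpolation=cv2.INTER_CUBIC))
    for l in lines:
        q=np.array([(proj(cam,p)+.5-[x0,y0])*k for p in l]).astype(np.int32);cv2.polylines(v,[q],False,col,1)
    cv2.imwrite("pics/"+name,v)
E
python3 - <<'E'
from h import *
s=read_state();print(Ro.from_quat(s["orientation"]).as_matrix().round(3))
L=carton_pts(.527,.146,np.pi/2+.025,2.05,1.75,1.75)
T=boxpts([.532,-.277,0],-.025,.24,.36,.026);L+=[T[[1,3,7,5,1]]]
T=boxpts([.529,-.396,0.003],-.037,.2,.105,.035);L+=[T[[1,3,7,5,1]]]
draw("top",get_image("top"),L,225,140,445,235,3.6,"t2.png");draw("side",get_image("side"),L,250,70,450,330,2.3,"s2.png")
for n,z in(("divider_face",.022),("divider_grip",.073)):
    a,b=tip_of("side",n)[0]["centre"],tip_of("top",n)[0]["centre"];print(n,pt("side",a,z),pt("top",b,z),tri(a,b))
E
```

```text
[[ 0.3    0.     0.954]
 [-0.954 -0.     0.3  ]
 [ 0.    -1.     0.   ]]
divider_face [ 0.53707372 -0.15889142  0.022     ] [ 0.5392025  -0.14395622  0.022     ] [ 0.54213674 -0.14495247  0.00058746]
divider_grip [0.56788621 0.47386279 0.073     ] [ 0.53565118 -0.12105949  0.073     ] [ 0.46623784 -0.10603     0.50033865]
```

```bash
cd pics; python3 -c "
import cv2,numpy as np
a=cv2.imread('t2.png');b=cv2.imread('s2.png')
print(a.shape,b.shape)"
```

```text
(342, 792, 3) (598, 460, 3)
```

View pics/t2.png

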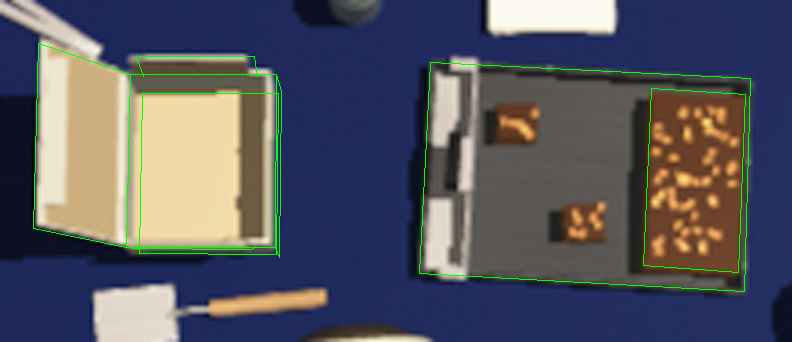

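View pics/s2.png

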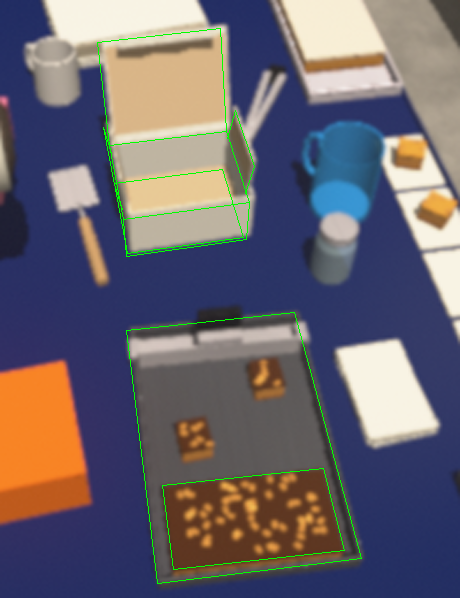

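Nothing odd in the overlay: the tray and cake outlines sit on the image, and the carton needs about +5 mm in x and +3 mm in y. I'll start with square A at (0.594, -0.197). Its divider side is tight, so I'll grip it across world x.

```bash
python3 -m crank '{"travel":[[48,40,0],[96,80,0],[144,120,0],[192,160,0],[240,200,0]],"twist":[[0,0,0.18],[0,0,0.36],[0,0,0.54],[0,0,0.72],[0,0,0.9]],"gripper":[0.7,0.7,0.7,0.7,0.7]}' 15
python3 -m crank '{"travel":[[48,40,0],[96,80,0],[144,120,0],[182,151,0],[182,151,0]],"twist":[[0,0,0.18],[0,0,0.36],[0,0,0.4],[0,0,0.4],[0,0,0.4]],"gripper":[0.68,0.68,0.68,0.68,0.68]}'
```

```text
time: 2.52
tool_pos: [0.4139, -0.3471, 0.2339]
orientation: [0.696, -0.126, 0.127, -0.695]
contact_force: [0.8, -1.5, -0.6]
finger_gap: 0.0644
time: 3.15
tool_pos: [0.5963, -0.1949, 0.2332]
orientation: [-0.707, -0.014, 0.014, 0.707]
contact_force: [0.2, -0.4, -0.1]
finger_gap: 0.0624
```

Run:
```python
from look import *
s=read_state();print(Ro.from_quat(s["orientation"]).as_matrix().round(3),s["tool_pos"])
squares()
crop("side",300,190,440,330,4,"s3.png")
```

```text
[[ 0.999  0.    -0.039]
 [ 0.039  0.001  0.999]
 [ 0.    -1.     0.001]] [ 0.59627264 -0.1949148   0.23323055]
side [([336.8, 256.9], 269), ([366.6, 234.8], 247)]
top [([384.5, 199.0], 126)]
[ 0.488 -0.266] ['top', 'side'] (array([ 0.48206511, -0.27422483,  0.03454387]), np.float64(0.9145302772521973)) [array([ 0.481, -0.275,  0.012]), array([ 0.484, -0.273,  0.024])]
```

View pics/s3.png

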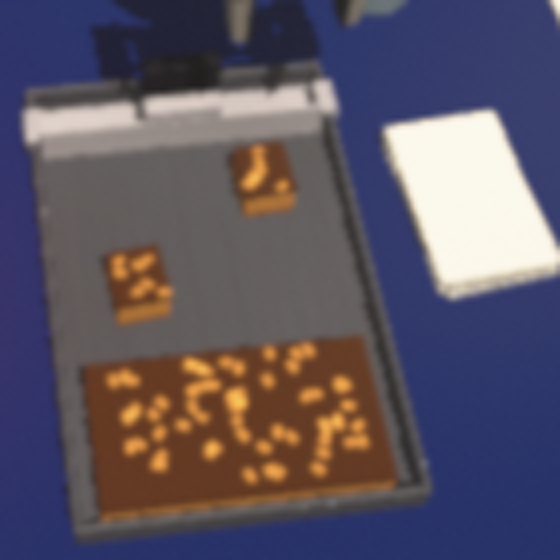

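Both squares are still where they were, at side (366,235) and (337,257), with the fingers above A. Descending.

```bash
python3 -m crank '{"travel":[[-1,-3,-55],[-1,-3,-110],[-1,-3,-150],[-1,-3,-180],[-1,-3,-195]],"twist":[[0,0,0],[0,0,0],[0,0,0],[0,0,0],[0,0,0]],"gripper":[0.68,0.68,0.68,0.68,0.68]}' 15
python3 -m crank '{"travel":[[0,0,-7],[0,0,-7],[0,0,-7],[0,0,-7],[0,0,-7]],"twist":[[0,0,0],[0,0,0],[0,0,0],[0,0,0],[0,0,0]],"gripper":[0.68,0.3,0.3,0.3,0.3]}' 15
```

```text
time: 3.92
tool_pos: [0.5917, -0.2012, 0.0369]
orientation: [-0.707, -0.01, 0.012, 0.707]
contact_force: [0.3, 0.6, -0.2]
finger_gap: 0.0624
time: 4.55
tool_pos: [0.5943, -0.201, 0.0329]
orientation: [0.707, 0.013, -0.012, -0.707]
contact_force: [-0.9, 0.1, 5.9]
finger_gap: 0.04
```

```bash
python3 -m crank '{"travel":[[0,0,30],[0,0,70],[0,0,110],[0,0,140],[0,0,140]],"twist":[[0,0,0],[0,0,0],[0,0,-0.15],[0,0,-0.33],[0,0,-0.5]],"gripper":[0.3,0.3,0.3,0.3,0.3]}' 25
python3 - <<'E'
from look import *
print(read_state())
crop("side",280,100,440,330,2.6,"s4.png")
E
```

```text
time: 5.18
tool_pos: [0.5953, -0.2013, 0.1752]
orientation: [0.688, -0.163, 0.167, -0.687]
contact_force: [0.5, -0.9, -1.8]
finger_gap: 0.0397
{'time': 5.175, 'joint_pos': array([-5.18091331e-01,  3.36052739e-01,  1.50357917e+00,  2.13168014e-04,
        1.29564312e+00, -4.66591698e-02]), 'joint_vel': array([ 3.74947871e-04,  3.14914228e-02,  4.45403384e-02, -1.50060465e-03,
       -1.15493643e-02,  1.34423109e+00]), 'joint_torque': array([  0.10133538, -46.31548047, -32.5178504 ,   0.08035402,
         0.14832788,  -1.39801227]), 'tool_pos': array([ 0.5953174 , -0.20126548,  0.17517271]), 'orientation': array([ 0.6880979 , -0.16299072,  0.16732149, -0.6869926 ]), 'contact_force': array([ 0.47116666, -0.93800567, -1.80145201]), 'torque': array([-0.04395165, -0.06315029, -0.01598601]), 'finger_gap': 0.039686325589601675}
```

View pics/s4.png

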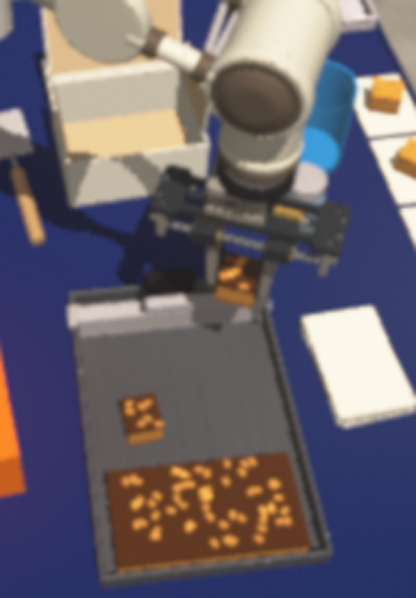

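A is held (gap 40 mm). Carrying it to the far half of the carton.

```bash
python3 -m crank '{"travel":[[-4,55,5],[-8,110,5],[-14,170,5],[-20,230,5],[-25,285,5]],"twist":[[0,0,-0.18],[0,0,-0.36],[0,0,-0.54],[0,0,-0.72],[0,0,-0.9]],"gripper":[0.3,0.3,0.3,0.3,0.3]}' 25
python3 -m crank '{"travel":[[-3,45,0],[-3,47,0],[-3,47,0],[-3,47,0]],"twist":[[0,0,-0.18],[0,0,-0.18],[0,0,-0.18],[0,0,-0.18]],"gripper":[0.3,0.3,0.3,0.3]}' 25
python3 - <<'E'
from look import *
s=read_state();print(Ro.from_quat(s["orientation"]).as_matrix().round(3),s["tool_pos"])
crop("side",280,70,440,230,3.5,"s5.png")
crop("top",200,100,380,240,3.5,"t5.png")
E
```

```text
time: 5.85
tool_pos: [0.5679, 0.0846, 0.176]
orientation: [0.549, -0.446, 0.445, -0.549]
contact_force: [0.9, 0.5, -0.8]
finger_gap: 0.0397
time: 6.35
tool_pos: [0.5659, 0.1282, 0.1764]
orientation: [0.508, -0.492, 0.492, -0.508]
contact_force: [-0.2, 0.1, -0.4]
finger_gap: 0.0397
[[ 0.031 -0.     1.   ]
 [-1.    -0.     0.031]
 [ 0.    -1.    -0.   ]] [0.56594498 0.12824715 0.17636003]
```

View pics/s5.png

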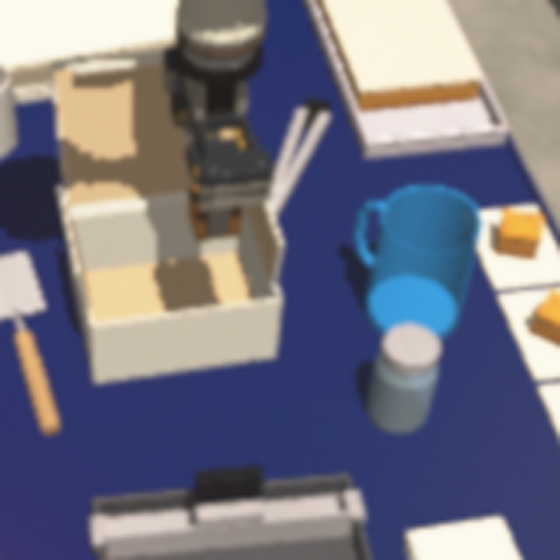

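View pics/t5.png

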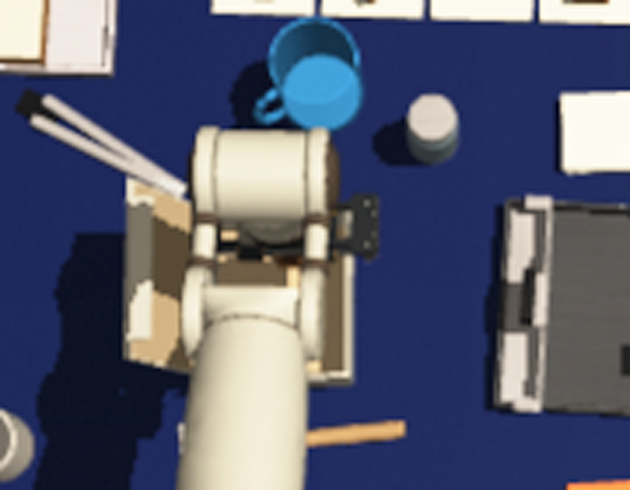

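The square is over the far half of the carton and clear of the flap and lid. Lowering.

```bash
python3 -m crank '{"travel":[[0,1,-40],[0,1,-80],[0,1,-110],[0,1,-130],[0,1,-138]],"twist":[[0,0,0],[0,0,0],[0,0,0],[0,0,0],[0,0,0]],"gripper":[0.3,0.3,0.3,0.3,0.3]}' 25
python3 -m crank '{"travel":[[0,0,-3],[0,0,-5],[0,0,-5]],"twist":[[0,0,0],[0,0,0],[0,0,0]],"gripper":[0.3,0.3,0.3]}' 25
```

```text
time: 7.08
tool_pos: [0.5655, 0.1301, 0.0377]
orientation: [0.508, -0.493, 0.492, -0.507]
contact_force: [-0.3, -0.3, -0.6]
finger_gap: 0.04
time: 7.45
tool_pos: [0.5664, 0.1306, 0.0344]
orientation: [-0.507, 0.492, -0.492, 0.508]
contact_force: [0.0, -0.2, 0.0]
finger_gap: 0.0398
```

```bash
python3 -m crank '{"travel":[[0,0,-2],[0,0,-2],[0,0,-2],[0,0,-2]],"twist":[[0,0,0],[0,0,0],[0,0,0],[0,0,0]],"gripper":[0.3,0.3,0.3,0.3]}' 25
```

```text
time: 7.95
tool_pos: [0.5667, 0.1306, 0.0329]
orientation: [-0.507, 0.492, -0.493, 0.508]
contact_force: [-1.5, -0.1, 4.6]
finger_gap: 0.0394
```

Touchdown (4.6 N). Releasing and rising.

```bash
python3 -m crank '{"travel":[[0,0,0],[0,0,0],[0,0,0],[0,0,20],[0,0,60]],"twist":[[0,0,0],[0,0,0],[0,0,0],[0,0,0],[0,0,0]],"gripper":[0.5,0.62,0.62,0.62,0.62]}' 15
python3 -m crank '{"travel":[[0,0,50],[0,0,100],[-10,-55,110],[-20,-110,110],[-35,-170,110]],"twist":[[0,0,0],[0,0,0],[0,0,0],[0,0,0],[0,0,0]],"gripper":[0.68,0.68,0.68,0.68,0.68]}' 15
python3 -m crank '{"travel":[[-10,-55,0],[-20,-110,0],[-35,-160,0],[-48,-230,0],[-48,-230,0]],"twist":[[0,0,0],[0,0,0],[0,0,0],[0,0,0],[0,0,0]],"gripper":[0.72,0.72,0.72,0.72,0.72]}' 15
python3 - <<'E'
from look import *
s=read_state();print(Ro.from_quat(s["orientation"]).as_matrix().round(3),s["tool_pos"])
squares()
crop("side",280,70,440,330,2.3,"s6.png")
crop("top",200,100,440,240,3.3,"t6.png")
E
```

```text
time: 8.57
tool_pos: [0.5645, 0.1305, 0.0917]
orientation: [0.509, -0.493, 0.491, -0.507]
contact_force: [0.8, -0.5, 0.3]
finger_gap: 0.0568
time: 9.2
tool_pos: [0.5309, -0.0409, 0.2036]
orientation: [-0.508, 0.491, -0.493, 0.508]
contact_force: [0.6, -1.1, -0.4]
finger_gap: 0.0624
time: 9.82
tool_pos: [0.4821, -0.2729, 0.2032]
orientation: [0.507, -0.492, 0.494, -0.506]
contact_force: [0.5, 0.4, -0.5]
finger_gap: 0.066
[[ 0.027  0.001  1.   ]
 [-1.    -0.002  0.027]
 [ 0.002 -1.     0.001]] [ 0.48205524 -0.27293524  0.20318889]
side [([334.6, 261.0], 252)]
top [([383.7, 200.5], 120)]
[ 0.482 -0.263] ['top', 'side'] (array([ 0.4824942 , -0.27434163,  0.04870356]), np.float64(0.8787313103675842)) [array([ 0.482, -0.275,  0.062]), array([ 0.484, -0.273,  0.017])]
```

View pics/s6.png

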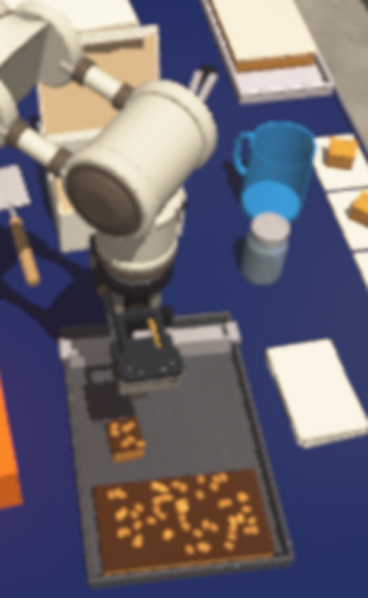

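View pics/t6.png

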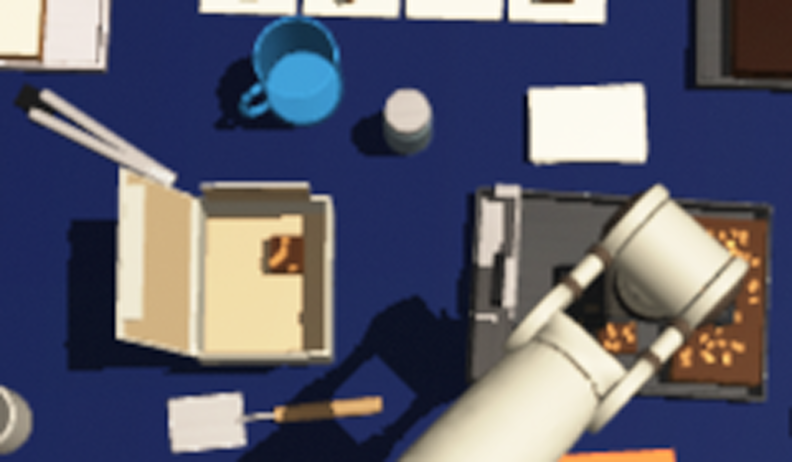

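A lies in the carton (top view, about (286,176)). B is unmoved and the gripper is above it. Descending on B.

```bash
python3 -m crank '{"travel":[[0,-1,-55],[0,-1,-105],[0,-1,-145],[0,-1,-165],[0,-1,-170]],"twist":[[0,0,0],[0,0,0],[0,0,0],[0,0,0],[0,0,0]],"gripper":[0.72,0.72,0.72,0.72,0.72]}' 15
python3 -m crank '{"travel":[[0,0,-1],[0,0,-1],[0,0,-1],[0,0,-1],[0,0,-1]],"twist":[[0,0,0],[0,0,0],[0,0,0],[0,0,0],[0,0,0]],"gripper":[0.72,0.35,0.35,0.35,0.35]}' 25
python3 -m crank '{"travel":[[0,0,30],[0,0,80],[0,0,140],[0,0,145],[0,0,145]],"twist":[[0,0,0],[0,0,0],[0,0,0],[0,0,0],[0,0,0]],"gripper":[0.35,0.35,0.35,0.35,0.35]}' 25
```

```text
time: 10.65
tool_pos: [0.4825, -0.268, 0.0304]
orientation: [-0.508, 0.493, -0.49, 0.508]
contact_force: [-0.1, -0.0, 0.4]
finger_gap: 0.0662
time: 11.28
tool_pos: [0.4834, -0.2711, 0.0316]
orientation: [-0.508, 0.492, -0.493, 0.508]
contact_force: [-0.7, 0.1, 6.3]
finger_gap: 0.0437
time: 11.9
tool_pos: [0.4825, -0.2701, 0.1749]
orientation: [-0.508, 0.492, -0.492, 0.508]
contact_force: [-0.3, -0.9, -1.6]
finger_gap: 0.044
```

```bash
python3 -m crank '{"travel":[[2,55,3],[4,115,3],[6,170,3],[8,230,3],[10,285,3]],"twist":[[0,0,0],[0,0,0],[0,0,0],[0,0,0],[0,0,0]],"gripper":[0.35,0.35,0.35,0.35,0.35]}' 25
python3 -m crank '{"travel":[[2,55,0],[4,100,0],[4,113,0],[4,113,0],[4,113,0]],"twist":[[0,0,0],[0,0,0],[0,0,0],[0,0,0],[0,0,0]],"gripper":[0.35,0.35,0.35,0.35,0.35]}' 25
python3 - <<'E'
from look import *
s=read_state();print(Ro.from_quat(s["orientation"]).as_matrix().round(3),s["tool_pos"])
crop("side",280,70,440,230,3.5,"s7.png")
E
```

```text
time: 12.52
tool_pos: [0.4908, 0.0169, 0.1757]
orientation: [0.509, -0.494, 0.491, -0.507]
contact_force: [1.0, -0.4, -1.6]
finger_gap: 0.0441
time: 13.15
tool_pos: [0.4965, 0.1262, 0.1778]
orientation: [0.508, -0.493, 0.492, -0.507]
contact_force: [0.0, -0.3, -1.4]
finger_gap: 0.0441
[[ 0.03  -0.001  1.   ]
 [-1.    -0.001  0.03 ]
 [ 0.    -1.    -0.001]] [0.49652844 0.12624699 0.17782398]
```

View pics/s7.png

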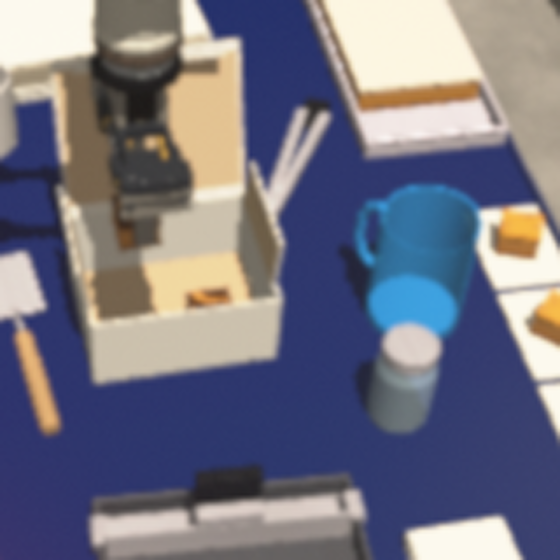

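B is still held over the near half, and A shows flat at crop (210,298). Lowering.

```bash
python3 -m crank '{"travel":[[0,1,-40],[0,1,-80],[0,1,-115],[0,1,-135],[0,1,-143]],"twist":[[0,0,0],[0,0,0],[0,0,0],[0,0,0],[0,0,0]],"gripper":[0.35,0.35,0.35,0.35,0.35]}' 25
python3 -m crank '{"travel":[[0,0,-3],[0,0,-4],[0,0,-4]],"twist":[[0,0,0],[0,0,0],[0,0,0]],"gripper":[0.35,0.35,0.35]}' 25
```

```text
time: 13.82
tool_pos: [0.496, 0.1274, 0.0344]
orientation: [0.508, -0.493, 0.492, -0.507]
contact_force: [1.1, -0.5, -0.3]
finger_gap: 0.0443
time: 14.2
tool_pos: [0.4975, 0.1285, 0.0324]
orientation: [-0.507, 0.492, -0.493, 0.508]
contact_force: [-0.1, 0.7, -1.0]
finger_gap: 0.0441
```

```bash
python3 -m crank '{"travel":[[0,0,-2],[0,0,-2],[0,0,-2]],"twist":[[0,0,0],[0,0,0],[0,0,0]],"gripper":[0.35,0.35,0.35]}' 25
```

```text
time: 14.58
tool_pos: [0.4977, 0.1286, 0.0315]
orientation: [-0.508, 0.492, -0.492, 0.508]
contact_force: [-4.8, -0.3, 12.1]
finger_gap: 0.0438
```

```bash
python3 -m crank '{"travel":[[0,0,1],[0,0,1],[0,0,1],[0,0,20],[0,0,60]],"twist":[[0,0,0],[0,0,0],[0,0,0],[0,0,0],[0,0,0]],"gripper":[0.55,0.65,0.65,0.65,0.65]}' 15
python3 -m crank '{"travel":[[0,0,50],[0,0,100],[10,-55,105],[20,-110,105],[25,-160,105]],"twist":[[0,0,0],[0,0,0],[0,0,0],[0,0,-0.03],[0,0,-0.055]],"gripper":[0.6,0.6,0.6,0.6,0.6]}' 15
python3 -m crank '{"travel":[[14,-55,0],[14,-94,0],[14,-94,0],[14,-94,0]],"twist":[[0,0,0],[0,0,0],[0,0,0],[0,0,0]],"gripper":[0.6,0.6,0.6,0.6]}' 15
python3 - <<'E'
from look import *
s=read_state();print(Ro.from_quat(s["orientation"]).as_matrix().round(3),s["tool_pos"],s["time"])
squares()
for n,z in(("divider_face",.022),("divider_grip",.073)):
  for c in("side","top"):
    print(n,c,[(np.round(d["centre"],1).tolist(),round(d["confidence"],2),pt(c,d["centre"],z).round(4).tolist()) for d in tip_of(c,n)[:3]])
crop("side",280,70,440,330,2.3,"s8.png")
crop("top",200,100,440,240,3.3,"t8.png")
E
```

```text
time: 15.2
tool_pos: [0.4949, 0.1285, 0.0883]
orientation: [0.509, -0.493, 0.491, -0.506]
contact_force: [-0.1, 0.2, 0.8]
finger_gap: 0.0597
time: 15.82
tool_pos: [0.522, -0.0332, 0.1947]
orientation: [0.494, -0.506, 0.506, -0.494]
contact_force: [0.2, -0.3, 0.1]
finger_gap: 0.0551
time: 16.32
tool_pos: [0.5356, -0.1248, 0.1943]
orientation: [-0.494, 0.506, -0.506, 0.494]
contact_force: [-0.2, 0.8, -0.7]
finger_gap: 0.0551
[[-0.024 -0.001  1.   ]
 [-1.     0.001 -0.024]
 [-0.001 -1.    -0.001]] [ 0.53558246 -0.12480805  0.19426404] 16.325
side [([317.0, 133.7], 68), ([341.9, 154.1], 53)]
top [([385.9, 201.5], 97), ([226.2, 141.1], 359), ([289.6, 122.6], 817), ([348.4, 180.0], 592)]
[ 0.478 -0.271] ['top'] (array([ 0.47658001, -0.27708561,  0.31724833]), np.float64(0.7256470322608948)) [array([ 0.477, -0.277,  0.317])]
[ 0.561 -0.12 ] ['top'] (array([ 0.54685945, -0.12589394,  0.00602607]), np.float64(0.21841135621070862)) [array([ 0.547, -0.126,  0.006])]
divider_face side [([413.5, 238.5], 0.74, [0.7364, -0.2379, 0.022]), ([346.5, 224.1], 0.61, [0.5429, -0.154, 0.022])]
divider_face top [([353.6, 188.2], 0.61, [0.5293, -0.1417, 0.022]), ([386.9, 200.9], 0.54, [0.4814, -0.2763, 0.022])]
divider_grip side [([345.1, 206.6], 0.74, [0.5422, -0.1221, 0.073])]
divider_grip top [([459.3, 225.7], 0.69, [0.3847, -0.5523, 0.073]), ([349.6, 182.5], 0.58, [0.5429, -0.1233, 0.073])]
```

View pics/s8.png

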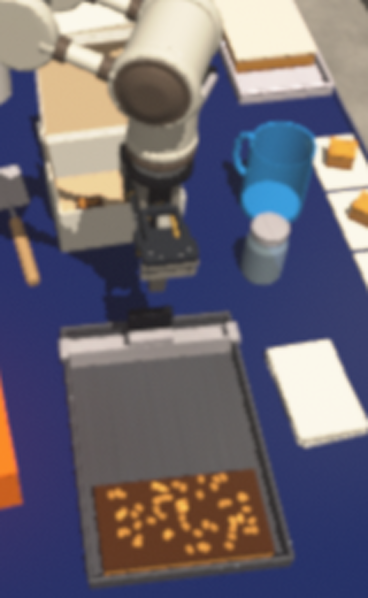

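View pics/t8.png

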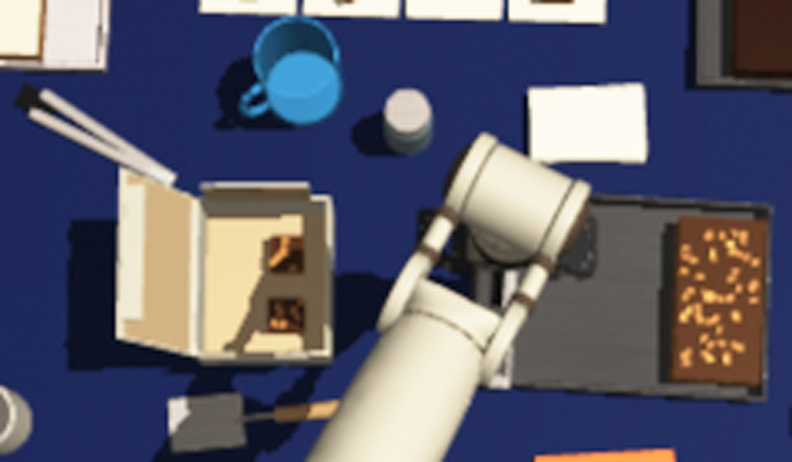

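The tray is empty and both squares lie in the carton, at top (286,177) and (286,195). Now pinching the divider handle.

```bash
python3 -m crank '{"travel":[[4,2,-40],[4,2,-80],[4,2,-105],[4,2,-117],[4,2,-117]],"twist":[[0,0,0],[0,0,0],[0,0,0],[0,0,0],[0,0,0]],"gripper":[0.5,0.5,0.5,0.5,0.5]}' 8
python3 -m crank '{"travel":[[0,0,0],[0,0,0],[0,0,0],[0,0,0],[0,0,0]],"twist":[[0,0,0],[0,0,0],[0,0,0],[0,0,0],[0,0,0]],"gripper":[0.3,0.1,0.1,0.1,0.1]}' 8
```

```text
time: 17.35
tool_pos: [0.5396, -0.1232, 0.0773]
orientation: [-0.494, 0.506, -0.506, 0.494]
contact_force: [0.3, -0.6, 0.8]
finger_gap: 0.0461
time: 17.98
tool_pos: [0.5403, -0.1262, 0.0784]
orientation: [0.495, -0.504, 0.508, -0.493]
contact_force: [-1.7, -8.8, -1.2]
finger_gap: 0.014
```

```bash
python3 -m crank '{"travel":[[-1,-35,0],[-2,-70,0],[-3,-105,0],[-4,-140,0],[-4,-165,0]],"twist":[[0,0,0],[0,0,0],[0,0,0],[0,0,0],[0,0,0]],"gripper":[0.1,0.1,0.1,0.1,0.1]}' 12
python3 - <<'E'
from look import *
s=read_state();print(s["tool_pos"],s["contact_force"],s["finger_gap"])
crop("side",280,70,440,330,2.3,"s9.png")
for n,z in(("divider_face",.022),("divider_grip",.073)):
  for c in("side","top"):
    print(n,c,[(np.round(d["centre"],1).tolist(),round(d["confidence"],2),pt(c,d["centre"],z).round(4).tolist()) for d in tip_of(c,n)[:3]])
d={c:[x for x in cut_out(c,"cake")][0]["mask"].astype(np.float32) for c in("side",)}
print("cake",fitbox(d,[.53,-.4,0],.003,.2,.105,.035))
E
```

```text
time: 18.6
tool_pos: [0.5349, -0.2897, 0.0784]
orientation: [-0.494, 0.507, -0.505, 0.493]
contact_force: [-7.4, 2.9, 7.5]
finger_gap: 0.014
[ 0.53487098 -0.28965882  0.07838346] [-7.36572497  2.90056584  7.54014014] 0.014031698458053132
divider_face side [([355.8, 268.8], 0.56, [0.5397, -0.3117, 0.022]), ([288.6, 167.2], 0.25, [0.3844, 0.1185, 0.022])]
divider_face top [([353.0, 185.7], 0.6, [0.5395, -0.1391, 0.022]), ([292.1, 126.7], 0.42, [0.7778, 0.1156, 0.022])]
divider_grip side [([356.8, 254.3], 0.57, [0.5432, -0.2925, 0.073])]
divider_grip top [([350.5, 182.9], 0.57, [0.5414, -0.1268, 0.073])]
cake (array([ 0.5307491 , -0.39205538, -0.0391812 ]), np.float64(0.937191367149353))
```

View pics/s9.png

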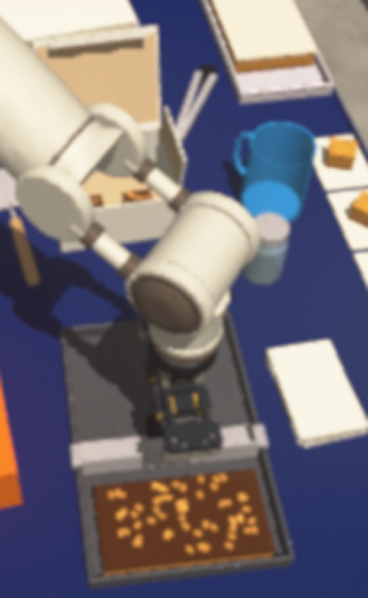

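The divider is between (310,268) and the cake, about 28 mm short of the cut face. Approaching in smaller steps while watching the force.

```bash
python3 -m crank '{"travel":[[1,-6,0],[1,-12,0],[1,-16,0],[1,-18,0]],"twist":[[0,0,0],[0,0,0],[0,0,0],[0,0,0]],"gripper":[0.1,0.1,0.1,0.1]}' 12
python3 -m crank '{"travel":[[0,-1,0],[0,-2,0]],"twist":[[0,0,0],[0,0,0]],"gripper":[0.1,0.1]}' 12
python3 -m crank '{"travel":[[0,-1,0],[0,-2,0]],"twist":[[0,0,0],[0,0,0]],"gripper":[0.1,0.1]}' 12
python3 - <<'E'
from look import *
crop("side",300,220,420,330,5,"s10.png")
d={c:[x for x in cut_out(c,"cake")][0]["mask"].astype(np.float32) for c in("side",)}
print("cake",fitbox(d,[.53,-.4,0],.003,.2,.105,.035))
E
```

```text
time: 19.4
tool_pos: [0.5345, -0.3067, 0.0783]
orientation: [-0.495, 0.508, -0.504, 0.493]
contact_force: [-11.5, 1.7, 10.9]
finger_gap: 0.0139
time: 19.65
tool_pos: [0.5344, -0.3086, 0.0783]
orientation: [-0.495, 0.508, -0.504, 0.493]
contact_force: [-11.5, 2.4, 9.7]
finger_gap: 0.0138
time: 19.9
tool_pos: [0.5344, -0.3105, 0.0783]
orientation: [-0.495, 0.508, -0.504, 0.493]
contact_force: [-11.8, 2.3, 10.7]
finger_gap: 0.0143
cake (array([ 0.53151588, -0.39223069, -0.03970999]), np.float64(0.9508529305458069))
```

View pics/s10.png

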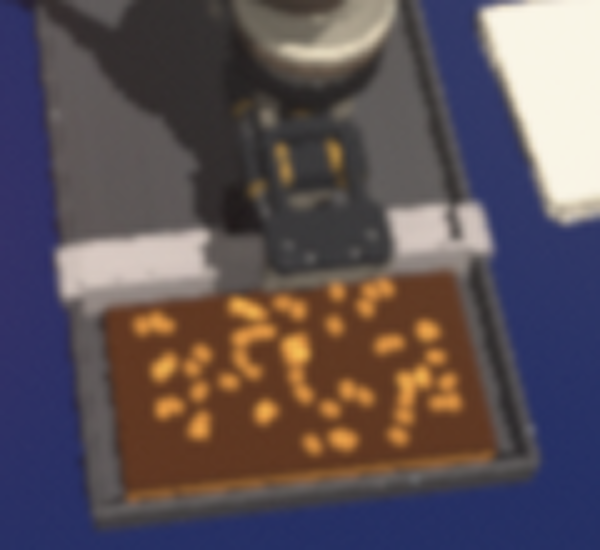

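```bash
for i in 1; do python3 -m crank '{"travel":[[-2,-1,1],[-4,-2,2]],"twist":[[0,0,0],[0,0,0]],"gripper":[0.1,0.1]}' 12; done
python3 -m crank '{"travel":[[0,-1,0],[0,-2,0]],"twist":[[0,0,0],[0,0,0]],"gripper":[0.1,0.1]}' 12
python3 -m crank '{"travel":[[0,-1,0],[0,-1,0]],"twist":[[0,0,0],[0,0,0]],"gripper":[0.1,0.1]}' 12
```

```text
time: 20.25
tool_pos: [0.5338, -0.3116, 0.0785]
orientation: [0.493, -0.506, 0.507, -0.495]
contact_force: [10.3, 1.2, -12.4]
finger_gap: 0.0138
time: 20.5
tool_pos: [0.5338, -0.3135, 0.0785]
orientation: [0.493, -0.506, 0.506, -0.495]
contact_force: [5.9, 1.1, -7.9]
finger_gap: 0.0138
time: 20.75
tool_pos: [0.5338, -0.3147, 0.0785]
orientation: [0.493, -0.506, 0.506, -0.495]
contact_force: [4.9, 0.5, -7.1]
finger_gap: 0.0138
```

Run:
```python
from look import *
crop("side",300,220,420,330,5,"s11.png")
d={c:[x for x in cut_out(c,"cake")][0]["mask"].astype(np.float32) for c in("side",)}
print("cake",fitbox(d,[.53,-.4,0],.003,.2,.105,.035))
```

```text
cake (array([ 0.53075977, -0.39250264, -0.04310865]), np.float64(0.9194294214248657))
```

View pics/s11.png

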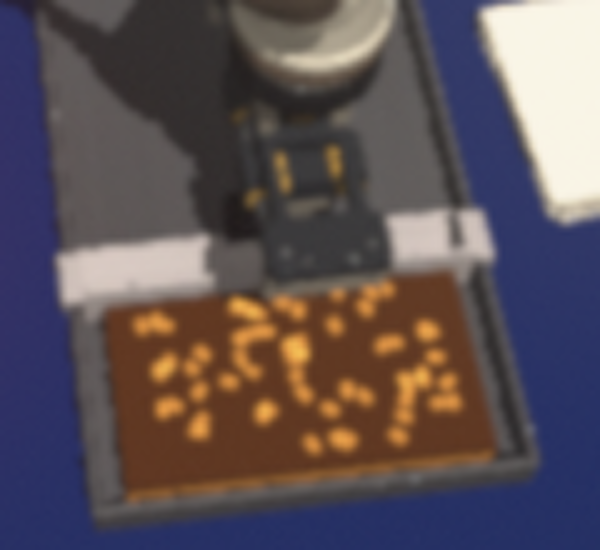

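```bash
python3 -m crank '{"travel":[[1,-1,-1],[1,-2,-1]],"twist":[[0,0,0],[0,0,0]],"gripper":[0.1,0.1]}' 12
python3 -m crank '{"travel":[[0,-1,0],[0,-2,0]],"twist":[[0,0,0],[0,0,0]],"gripper":[0.1,0.1]}' 12
python3 -m crank '{"travel":[[0,-1,0],[0,-2,0]],"twist":[[0,0,0],[0,0,0]],"gripper":[0.1,0.1]}' 12
```

```text
time: 21.1
tool_pos: [0.5338, -0.3173, 0.0784]
orientation: [-0.494, 0.506, -0.506, 0.494]
contact_force: [0.5, 1.5, -2.4]
finger_gap: 0.0143
time: 21.35
tool_pos: [0.5337, -0.3194, 0.0784]
orientation: [-0.494, 0.506, -0.506, 0.494]
contact_force: [-0.0, 2.4, -2.5]
finger_gap: 0.014
time: 21.6
tool_pos: [0.5336, -0.3215, 0.0785]
orientation: [-0.494, 0.506, -0.506, 0.494]
contact_force: [-0.3, 2.0, -2.0]
finger_gap: 0.0138
```

```bash
python3 -m crank '{"travel":[[0,-1,0],[0,-1,0]],"twist":[[0,0,0],[0,0,0]],"gripper":[0.1,0.1]}' 12
python3 -m crank '{"travel":[[0,-1,0],[0,-1,0]],"twist":[[0,0,0],[0,0,0]],"gripper":[0.1,0.1]}' 12
python3 - <<'E'
from look import *
crop("side",300,220,420,330,5,"s12.png")
d={c:[x for x in cut_out(c,"cake")][0]["mask"].astype(np.float32) for c in("side",)}
print("cake",fitbox(d,[.53,-.4,0],.003,.2,.105,.035))
E
```

```text
time: 21.85
tool_pos: [0.5336, -0.3223, 0.0785]
orientation: [-0.494, 0.506, -0.506, 0.494]
contact_force: [-0.2, 1.7, -2.1]
finger_gap: 0.0138
time: 22.1
tool_pos: [0.5336, -0.3224, 0.0784]
orientation: [-0.494, 0.507, -0.505, 0.494]
contact_force: [-1.1, 6.1, -0.1]
finger_gap: 0.0139
cake (array([ 0.53061253, -0.39175705, -0.04229073]), np.float64(0.87922602891922))
```

View pics/s12.png

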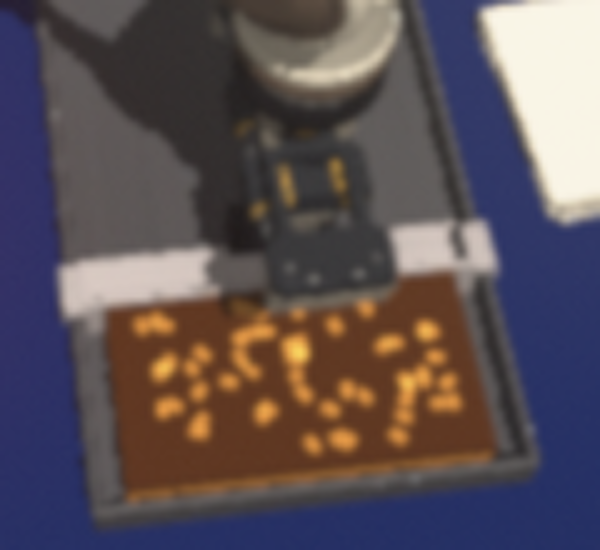

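Force rose to 6 N with no further motion, so this looks like contact. One more 1 mm step will confirm it.

```bash
python3 -m crank '{"travel":[[0,-1,0],[0,-1,0],[0,-1,0]],"twist":[[0,0,0],[0,0,0],[0,0,0]],"gripper":[0.1,0.1,0.1]}' 12
```

```text
time: 22.58
tool_pos: [0.5336, -0.323, 0.0784]
orientation: [-0.494, 0.507, -0.505, 0.494]
contact_force: [-1.0, 6.6, 0.2]
finger_gap: 0.0139
```

```bash
python3 -m crank '{"travel":[[0,1,0],[0,1,0],[0,1,0],[0,1,0],[0,1,0]],"twist":[[0,0,0],[0,0,0],[0,0,0],[0,0,0],[0,0,0]],"gripper":[0.1,0.1,0.5,0.5,0.5]}' 12
python3 -m crank '{"travel":[[0,0,20],[0,0,70],[0,0,130],[0,40,170],[0,90,200]],"twist":[[0,0,0],[0,0,0],[0,0,0],[0,0,0],[0,0,0]],"gripper":[0.5,0.5,0.5,0.5,0.5]}' 12
python3 - <<'E'
from look import *
crop("side",290,70,430,330,2.3,"s13.png");im=crop("top",200,100,440,240,3.3,"t13.png")
d={c:[x for x in cut_out(c,"cake")][0]["mask"].astype(np.float32) for c in("side","top")}
print("cake",fitbox(d,[.53,-.4,0],.003,.2,.105,.035))
E
```

```text
time: 23.2
tool_pos: [0.5341, -0.3241, 0.0792]
orientation: [0.494, -0.505, 0.506, -0.494]
contact_force: [0.1, -0.9, -0.4]
finger_gap: 0.0425
time: 23.82
tool_pos: [0.5343, -0.2336, 0.283]
orientation: [0.493, -0.504, 0.508, -0.494]
contact_force: [1.4, -0.0, 0.4]
finger_gap: 0.0456
cake (array([ 0.52957808, -0.3968156 , -0.03321412]), np.float64(0.8636821508407593))
```

View pics/s13.png

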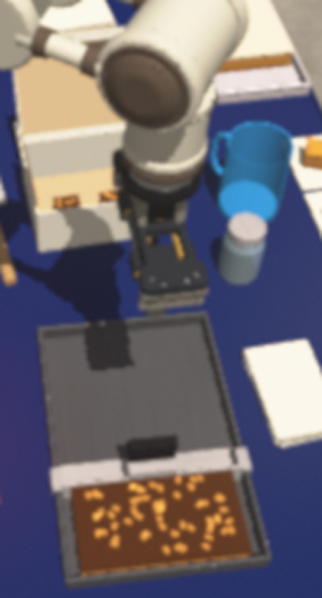

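View pics/t13.png

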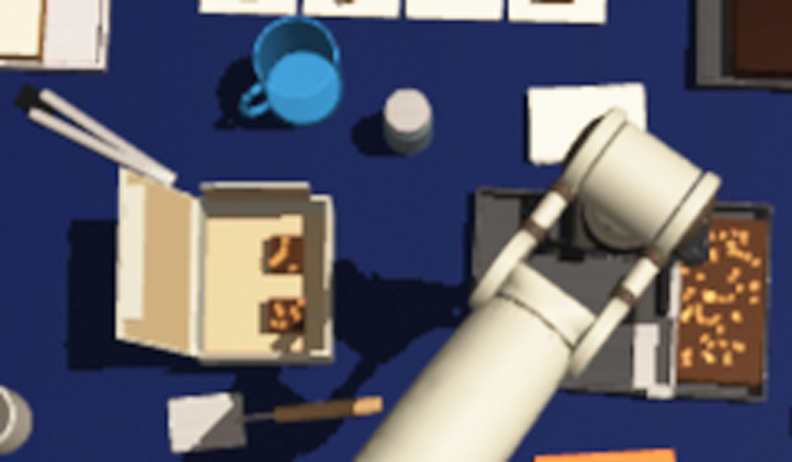

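The divider stands on the cake and both squares are flat in the carton. Next is the near flap: fingers shut, pushing from the robot's side.

```bash
python3 -m crank '{"travel":[[-22,55,0],[-44,110,-10],[-66,165,-20],[-88,215,-40],[-110,265,-60]],"twist":[[0,0,0],[0,0,0],[0,0,0],[0,0,0.03],[0,0,0.05]],"gripper":[0,0,0,0,0]}' 10
python3 -m crank '{"travel":[[-20,50,0],[-42,104,0],[-42,104,-50],[-42,104,-80],[-42,104,-85]],"twist":[[0,0,0],[0,0,0],[0,0,0],[0,0,0],[0,0,0]],"gripper":[0,0,0,0,0]}' 10
python3 - <<'E'
from look import *
print(read_state()["tool_pos"])
crop("side",240,60,440,230,3.5,"s14.png");im=crop("top",200,100,440,240,3.3,"t14.png")
E
```

```text
time: 24.65
tool_pos: [0.4228, 0.032, 0.2173]
orientation: [0.507, -0.494, 0.493, -0.506]
contact_force: [0.4, -0.2, 0.0]
finger_gap: 0.0005
time: 25.28
tool_pos: [0.3799, 0.1348, 0.1311]
orientation: [0.508, -0.495, 0.492, -0.505]
contact_force: [-0.3, -0.1, 0.2]
finger_gap: 0.0002
[0.37994527 0.13482107 0.13108708]
```

View pics/s14.png

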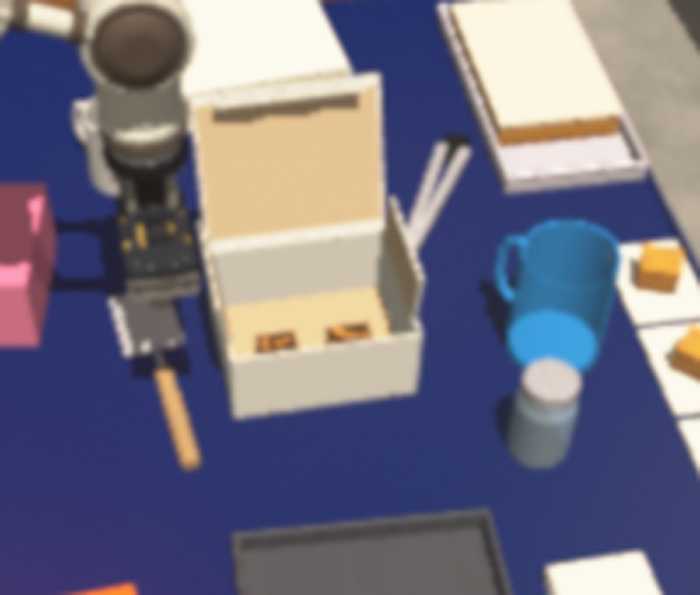

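View pics/t14.png

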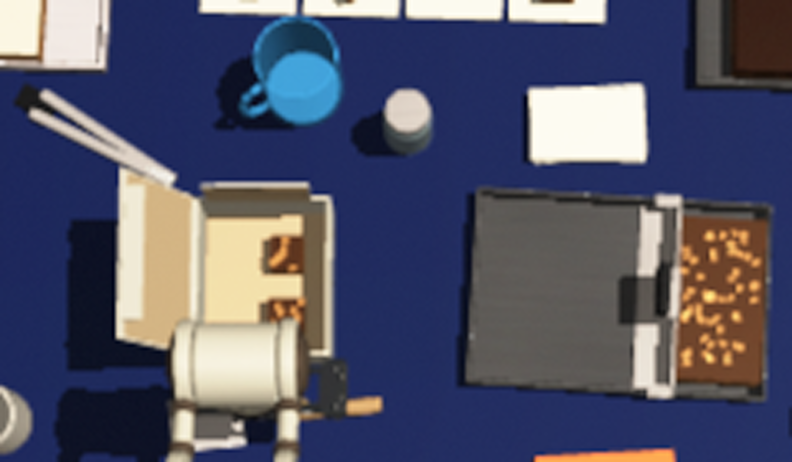

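```bash
python3 -m crank '{"travel":[[35,0,0],[55,0,0],[70,0,0],[78,0,-6],[83,0,-12]],"twist":[[0,0,0],[0,0,0],[0,0,0],[0,0,0],[0,0,0]],"gripper":[0,0,0,0,0]}' 10
python3 -m crank '{"travel":[[3,0,-6],[5,0,-11],[5,0,-14],[5,0,-14]],"twist":[[0,0,0],[0,0,0],[0,0,0],[0,0,0]],"gripper":[0,0,0,0]}' 10
python3 - <<'E'
from look import *
print(read_state()["tool_pos"])
crop("side",240,60,440,230,3.5,"s15.png");im=crop("top",200,100,440,240,3.3,"t15.png")
E
```

```text
time: 26.0
tool_pos: [0.4657, 0.1353, 0.122]
orientation: [-0.506, 0.493, -0.494, 0.507]
contact_force: [-0.2, 0.3, -0.3]
finger_gap: 0.0006
time: 26.5
tool_pos: [0.4694, 0.1356, 0.1073]
orientation: [0.507, -0.494, 0.493, -0.506]
contact_force: [-0.6, 0.2, -0.2]
finger_gap: 0.0006
[0.46938937 0.13558611 0.10725895]
```

View pics/s15.png

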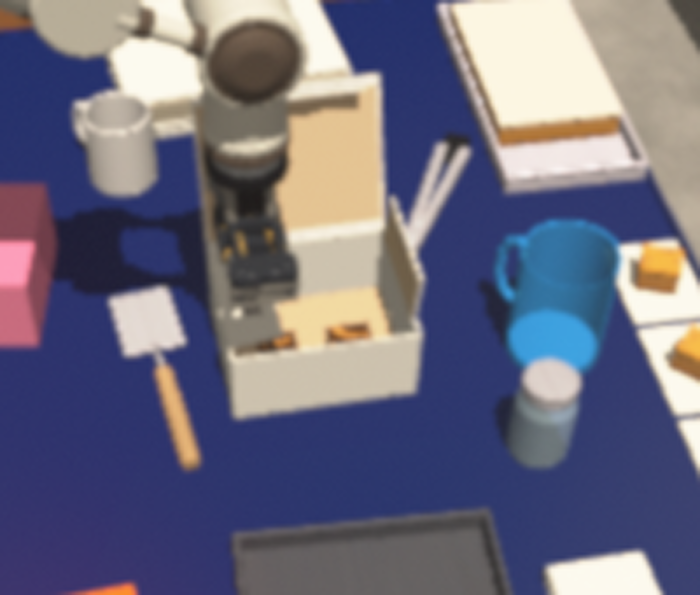

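```bash
python3 -m crank '{"travel":[[0,0,-2],[0,0,-4],[0,0,-4]],"twist":[[0,0,0],[0,0,0],[0,0,0]],"gripper":[0,0,0]}' 10
python3 -m crank '{"travel":[[0,0,20],[0,0,60],[20,0,100],[50,0,130],[100,-10,130]],"twist":[[0,0,0],[0,0,0],[0,0,0],[0,0,0],[0,0,0]],"gripper":[0,0,0,0,0]}' 10
python3 -m crank '{"travel":[[60,0,0],[90,5,0],[105,10,0],[105,10,0]],"twist":[[0,0,0],[0,0,0],[0,0,0],[0,0,0]],"gripper":[0,0,0,0]}' 10
python3 - <<'E'
from look import *
print(read_state()["tool_pos"])
crop("side",240,60,440,230,3.5,"s16.png");im=crop("top",200,100,440,240,3.3,"t16.png")
for n in("tongs","jug"):
    d=cut_out("top",n)[0];ys,xs=np.nonzero(d["mask"]);i=ys.argmax();print(n,d["centre"],(xs.min(),ys.min(),xs.max(),ys.max()),pt("top",(xs[i],ys[i]),.0 if n=="tongs" else .05))
E
```

```text
time: 26.98
tool_pos: [0.4696, 0.1355, 0.1034]
orientation: [0.507, -0.493, 0.493, -0.506]
contact_force: [-0.4, 0.1, -0.2]
finger_gap: 0.0006
time: 27.6
tool_pos: [0.5722, 0.1262, 0.2376]
orientation: [-0.505, 0.491, -0.495, 0.509]
contact_force: [0.6, -0.1, -0.3]
finger_gap: 0.0006
time: 28.1
tool_pos: [0.6751, 0.1356, 0.2328]
orientation: [0.507, -0.494, 0.493, -0.506]
contact_force: [-0.3, -0.2, -0.2]
finger_gap: 0.0005
[0.67513078 0.13562846 0.23279434]
tongs [227.5, 139.8] (np.int64(205), np.int64(126), np.int64(249), np.int64(154)) [0.66355592 0.29449835 0.        ]
jug [297.5, 113.9] (np.int64(291), np.int64(107), np.int64(301), np.int64(132)) [0.74734281 0.11685892 0.05      ]
```

View pics/s16.png

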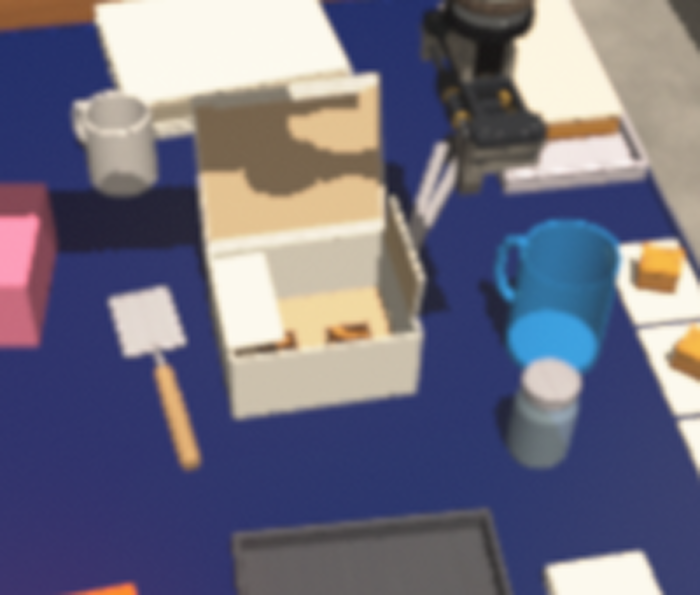

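View pics/t16.png

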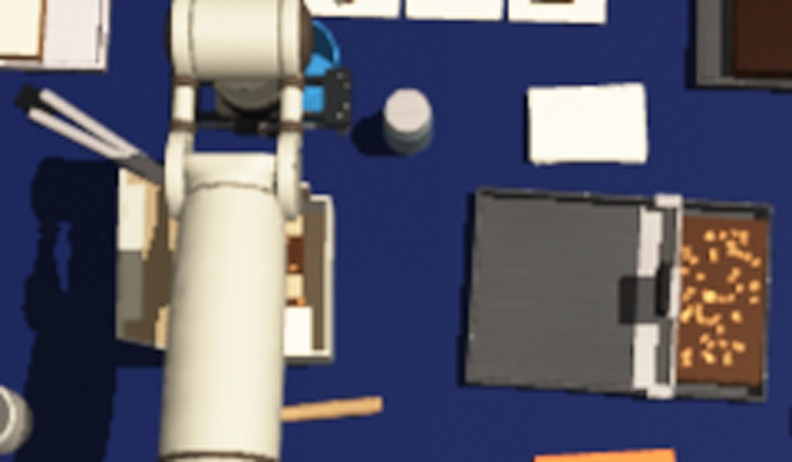

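The near flap is folded in flat (crop (250,300)). Now the far flap, from outside.

```bash
python3 -m crank '{"travel":[[0,0,-50],[0,0,-90],[0,0,-102],[-20,0,-102],[-35,0,-102]],"twist":[[0,0,0],[0,0,0],[0,0,0],[0,0,0],[0,0,0]],"gripper":[0,0,0,0,0]}' 10
python3 -m crank '{"travel":[[-15,0,0],[-29,0,0],[-37,0,-7],[-41,0,-14],[-44,0,-20]],"twist":[[0,0,0],[0,0,0],[0,0,0],[0,0,0],[0,0,0]],"gripper":[0,0,0,0,0]}' 10
python3 -m crank '{"travel":[[0,0,-4],[0,0,-8],[0,0,-8]],"twist":[[0,0,0],[0,0,0],[0,0,0]],"gripper":[0,0,0]}' 10
python3 - <<'E'
from look import *
print(read_state()["tool_pos"])
crop("side",240,60,440,230,3.5,"s17.png")
E
```

```text
time: 28.92
tool_pos: [0.64, 0.1355, 0.1333]
orientation: [-0.506, 0.493, -0.494, 0.507]
contact_force: [0.3, -0.2, 0.8]
finger_gap: 0.0005
time: 29.55
tool_pos: [0.5958, 0.1355, 0.1112]
orientation: [-0.506, 0.493, -0.493, 0.507]
contact_force: [1.1, -0.1, 0.1]
finger_gap: 0.0007
time: 29.92
tool_pos: [0.5957, 0.1356, 0.1031]
orientation: [0.507, -0.494, 0.493, -0.506]
contact_force: [0.7, 0.8, -0.4]
finger_gap: 0.0006
[0.59569522 0.13555419 0.1031011 ]
```

View pics/s17.png

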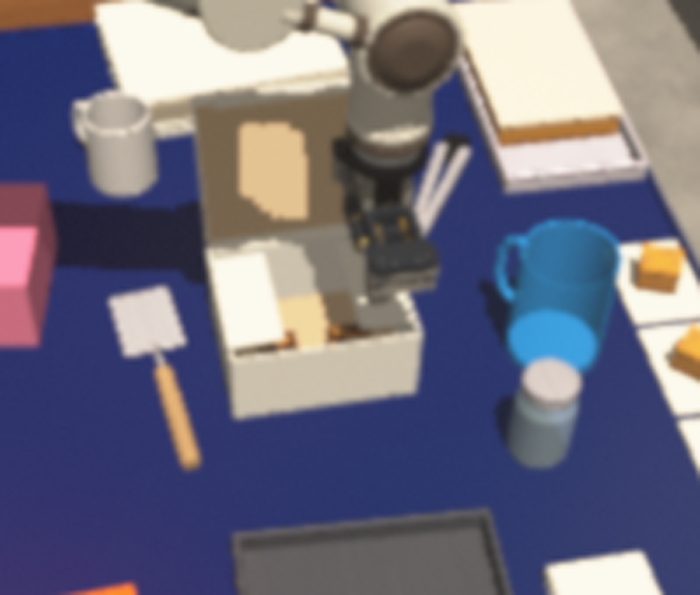

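Both flaps are in. Next is the lid: I'll go up and over, drop in behind it and push it toward the tray.

```bash
python3 -m crank '{"travel":[[0,0,30],[0,0,90],[-10,0,150],[-20,0,205],[-35,20,205]],"twist":[[0,0,0],[0,0,0],[0,0,0],[0,0,0],[0,0,0]],"gripper":[0,0,0,0,0]}' 10
python3 - <<'E'
from look import *
print(read_state()["tool_pos"],read_state()["joint_pos"])
crop("side",240,60,440,230,3.5,"s18.png");im=get_image("top")
L=carton_pts(.532,.149,np.pi/2+.025,2.05,0.03,0.03)
draw("side",get_image("side"),L,240,60,440,230,3.5,"s18b.png");draw("top",im,L,200,100,440,240,3.3,"t18.png")
E
```

```text
time: 30.6
tool_pos: [0.5634, 0.1552, 0.3151]
orientation: [-0.503, 0.491, -0.497, 0.509]
contact_force: [-0.0, 1.0, 0.2]
finger_gap: 0.0006
[0.56337462 0.15522706 0.31513158] [ 6.23253012e-02  1.32081349e-01  1.46655653e+00 -2.11613204e-04
  1.53112618e+00  1.60888892e+00]
```

View pics/s18b.png

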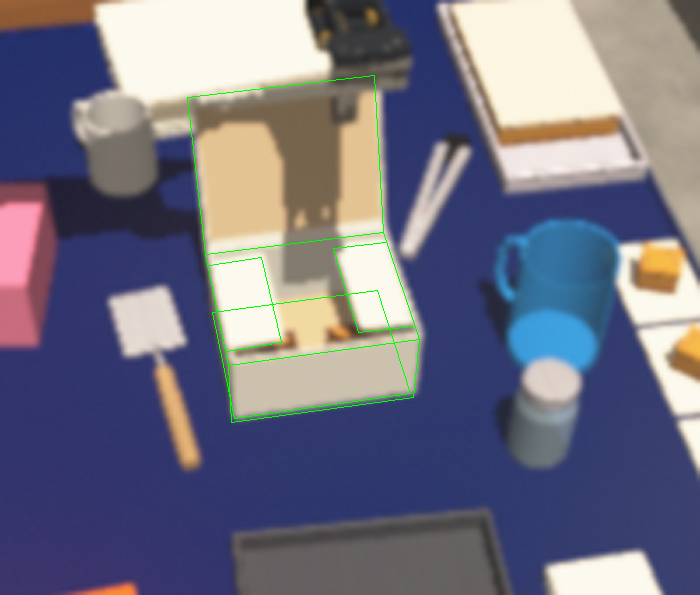

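View pics/t18.png

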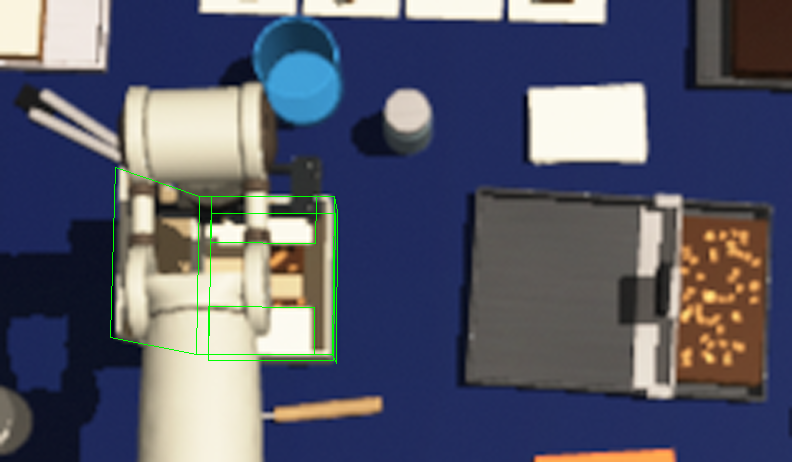

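The overlay fits: lid at about 2.05 rad, flaps flat. Going over and down behind the lid.

```bash
python3 -m crank '{"travel":[[-6,50,0],[-12,105,0],[-20,160,0],[-28,215,0],[-28,215,0]],"twist":[[0,0,0],[0,0,0],[0,0,0],[0,0,0],[0,0,0]],"gripper":[0,0,0,0,0]}' 10
python3 -m crank '{"travel":[[0,2,-40],[0,2,-80],[0,2,-105],[0,2,-105]],"twist":[[0,0,0],[0,0,0],[0,0,0],[0,0,0]],"gripper":[0,0,0,0]}' 10
python3 - <<'E'
from look import *
print(read_state()["tool_pos"],read_state()["joint_pos"])
crop("side",220,30,420,200,3.5,"s19.png");crop("top",180,100,420,240,3.3,"t19.png")
E
```

```text
time: 31.38
tool_pos: [0.5311, 0.3732, 0.3053]
orientation: [0.509, -0.493, 0.491, -0.506]
contact_force: [-1.0, -0.2, -0.4]
finger_gap: 0.0003
time: 31.88
tool_pos: [0.5313, 0.3703, 0.1992]
orientation: [0.509, -0.495, 0.493, -0.503]
contact_force: [0.5, -0.2, -0.2]
finger_gap: 0.0008
[0.53125414 0.37031048 0.19918674] [ 4.22768970e-01  3.74527610e-01  1.40592208e+00 -5.38007345e-04
  1.36930106e+00  1.96866588e+00]
```

View pics/s19.png

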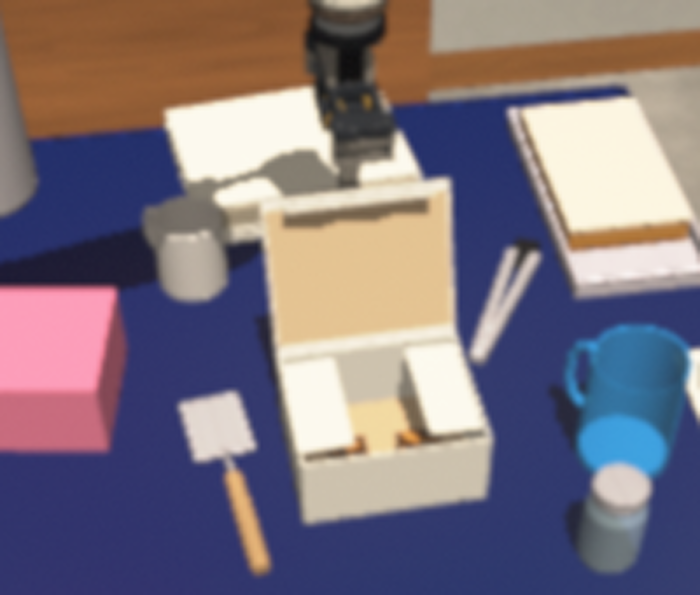

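View pics/t19.png

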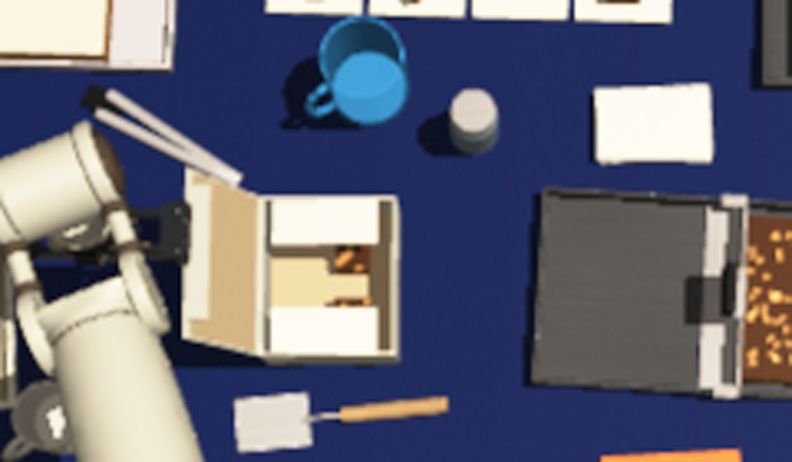

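The finger is behind the lid and the lid is untouched. Pushing it to upright.

```bash
python3 -m crank '{"travel":[[0,-30,8],[0,-55,10],[0,-78,10],[0,-100,10],[0,-118,10]],"twist":[[0,0,0],[0,0,0],[0,0,0],[0,0,0],[0,0,0]],"gripper":[0,0,0,0,0]}' 10
python3 - <<'E'
from look import *
print(read_state()["tool_pos"])
crop("side",220,30,420,200,3.5,"s20.png")
E
```

```text
time: 32.6
tool_pos: [0.533, 0.2532, 0.2138]
orientation: [-0.506, 0.493, -0.494, 0.507]
contact_force: [0.4, 0.8, 0.2]
finger_gap: 0.0003
[0.53296349 0.2532379  0.21384313]
```

View pics/s20.png

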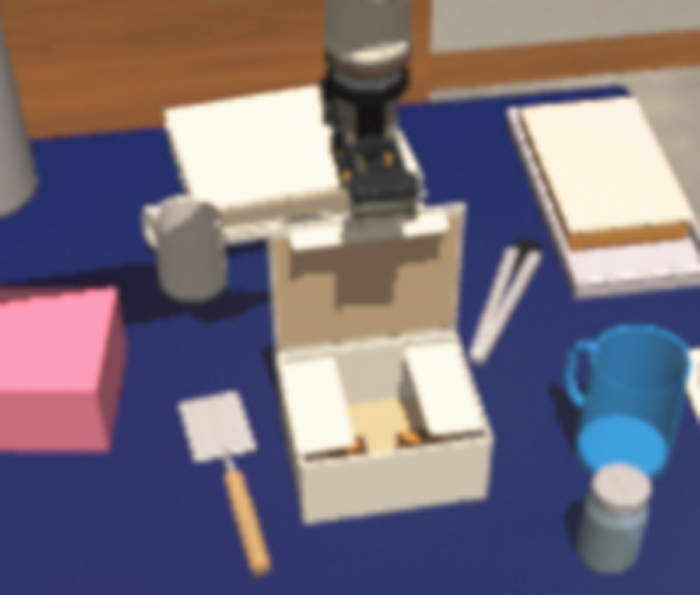

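```bash
python3 -m crank '{"travel":[[0,-25,8],[0,-48,8],[0,-65,0],[0,-80,-11],[0,-93,-22]],"twist":[[0,0,0],[0,0,0],[0,0,0],[0,0,0],[0,0,0]],"gripper":[0,0,0,0,0]}' 10
python3 -m crank '{"travel":[[0,-11,-12],[0,-11,-12]],"twist":[[0,0,0],[0,0,0]],"gripper":[0,0]}' 10
python3 - <<'E'
from look import *
print(read_state()["tool_pos"])
crop("side",220,30,420,200,3.5,"s21.png")
E
```

```text
time: 33.28
tool_pos: [0.5325, 0.1608, 0.1903]
orientation: [0.507, -0.494, 0.493, -0.506]
contact_force: [0.1, -0.1, 0.2]
finger_gap: 0.0006
time: 33.52
tool_pos: [0.5318, 0.1499, 0.1778]
orientation: [0.507, -0.494, 0.493, -0.505]
contact_force: [0.3, 0.2, 0.2]
finger_gap: 0.0004
[0.53180745 0.14989397 0.17782359]
```

View pics/s21.png

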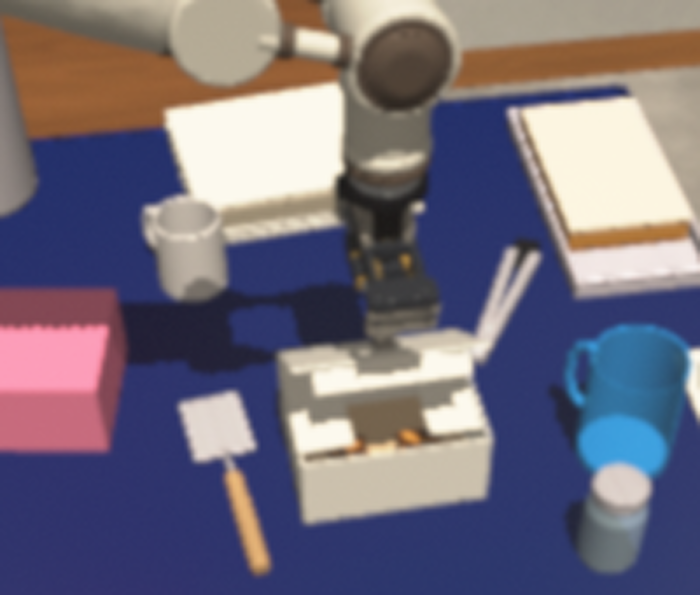

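The lid is about 35° above shut and its tab is lined up inside the front wall. Continuing down.

```bash
python3 -m crank '{"travel":[[0,-9,-17],[0,-16,-33],[0,-19,-45],[0,-21,-56],[0,-21,-62]],"twist":[[0,0,0],[0,0,0],[0,0,0],[0,0,0],[0,0,0]],"gripper":[0,0,0,0,0]}' 10
python3 -m crank '{"travel":[[0,0,-3],[0,0,-6],[0,0,-6]],"twist":[[0,0,0],[0,0,0],[0,0,0]],"gripper":[0,0,0]}' 10
python3 - <<'E'
from look import *
print(read_state()["tool_pos"])
crop("side",220,30,420,200,3.5,"s22.png")
E
```

```text
time: 34.2
tool_pos: [0.5324, 0.1295, 0.1166]
orientation: [0.507, -0.494, 0.493, -0.506]
contact_force: [-1.0, 0.0, 0.3]
finger_gap: 0.0004
time: 34.58
tool_pos: [0.5329, 0.1297, 0.1117]
orientation: [-0.506, 0.493, -0.493, 0.507]
contact_force: [-0.1, -0.1, 1.3]
finger_gap: 0.0002
[0.53287399 0.12967253 0.11166779]
```

View pics/s22.png

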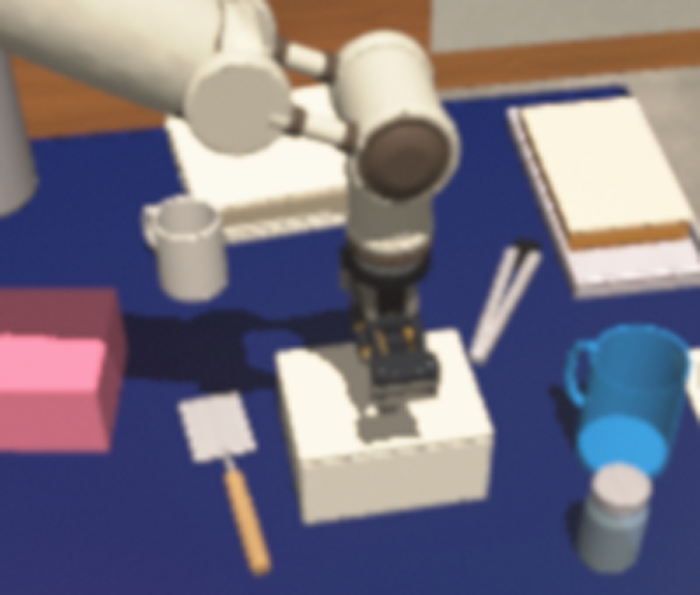

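Nearly shut. Pressing to the stop.

```bash
python3 -m crank '{"travel":[[0,0,-2],[0,0,-4],[0,0,-4]],"twist":[[0,0,0],[0,0,0],[0,0,0]],"gripper":[0,0,0]}' 10
python3 -m crank '{"travel":[[0,0,-2],[0,0,-3],[0,0,-3]],"twist":[[0,0,0],[0,0,0],[0,0,0]],"gripper":[0,0,0]}' 10
```

```text
time: 35.0
tool_pos: [0.5328, 0.1296, 0.1075]
orientation: [0.507, -0.493, 0.493, -0.506]
contact_force: [-0.8, -0.2, 0.1]
finger_gap: 0.0005
time: 35.38
tool_pos: [0.5331, 0.1296, 0.1069]
orientation: [0.507, -0.493, 0.493, -0.507]
contact_force: [-7.2, -0.5, 14.8]
finger_gap: 0.0005
```

It stops hard at tip height 0.088, which is exactly the shut-lid height. Lifting away and checking.

```bash
python3 -m crank '{"travel":[[0,0,5],[0,0,50],[0,0,110],[-20,-40,170],[-30,-90,180]],"twist":[[0,0,0],[0,0,0],[0,0,0],[0,0,0],[0,0,0]],"gripper":[0,0,0,0,0]}' 10
python3 -m crank '{"travel":[[-40,-50,0],[-80,-100,0],[-120,-150,0],[-150,-200,0],[-150,-200,0]],"twist":[[0,0,0],[0,0,0],[0,0,0],[0,0,0],[0,0,0]],"gripper":[0,0,0,0,0]}' 10
python3 - <<'E'
from look import *
print(read_state()["tool_pos"])
L=carton_pts(.534,.148,np.pi/2+.025,0,0,0)[:2]
a=get_image("side");b=get_image("top")
crop("side",240,70,440,330,2.3,"s23.png",a);crop("top",200,80,440,260,3.3,"t23.png",b)
d={c:[x for x in cut_out(c,"cake")][0]["mask"].astype(np.float32) for c in("side","top")}
print("cake",fitbox(d,[.53,-.4,0],.003,.2,.105,.035))
for c in("side","top"):
    print(c,[(np.round(x["centre"],1).tolist(),round(x["confidence"],2)) for x in tip_of(c,"divider_face")[:2]])
E
```

```text
time: 36.0
tool_pos: [0.5037, 0.0394, 0.2884]
orientation: [-0.506, 0.491, -0.494, 0.509]
contact_force: [0.5, -0.9, -0.5]
finger_gap: 0.0006
time: 36.62
tool_pos: [0.3509, -0.1636, 0.2846]
orientation: [0.505, -0.495, 0.496, -0.504]
contact_force: [0.4, -0.4, 0.2]
finger_gap: 0.0004
[ 0.35093865 -0.16364601  0.28456196]Traceback (most recent call last):
  File "<stdin>", line 6, in <module>
IndexError: list index out of range
```

View pics/s23.png

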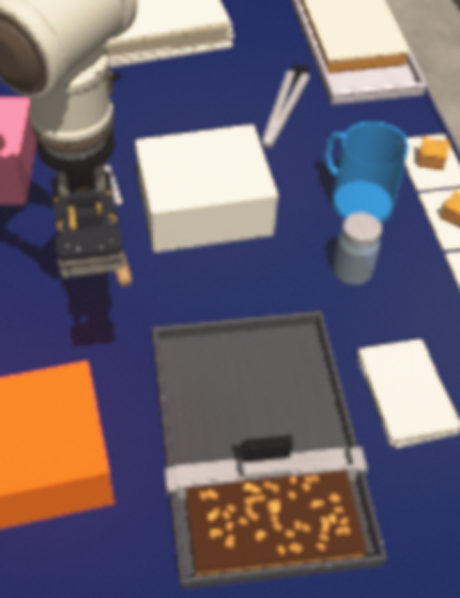

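View pics/t23.png

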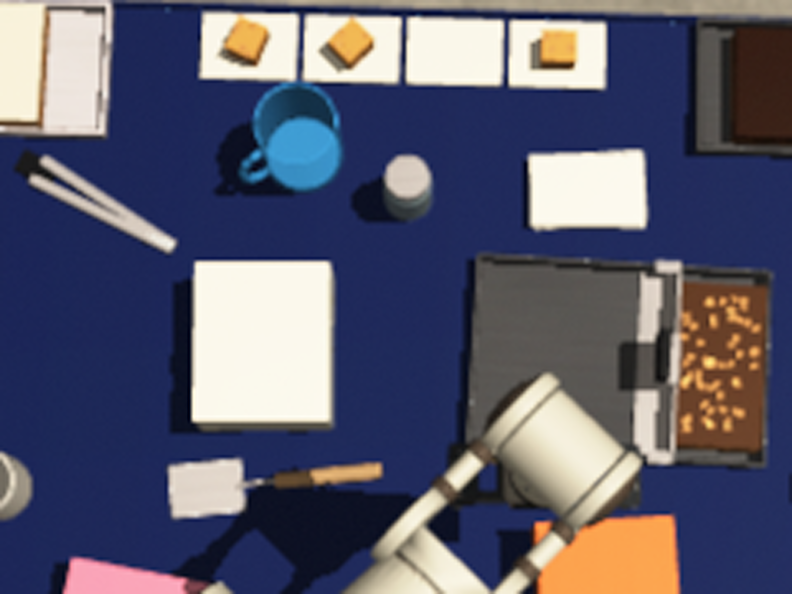

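The lid lies flat and the divider is against the cake. All other things are where they were, and the arm is clear. Handing in.

```bash
python3 -c "
from bench import *
print(read_state()['contact_force'],read_state()['joint_vel'].round(3));print(sign_off())"
```

```text
[-0.09307297  0.65313065 -0.65699021] [ 0.036  0.007 -0.004 -0.003 -0.001 -0.004]
the job is handed in; nothing more can be done
None
```

The order is boxed and the job was handed in after about 37 s of the 210 s allowed. `sign_off` gives no verdict, so these are my own checks.

- **Squares:** only two were in the tray, and both went into the carton side by side, flat and nut side up. I last saw them with both flaps folded in; the shut lid hides them now.
- **Divider:** it slid at about 2 N and stopped on the cake at about 6.5 N, so the cake itself felt roughly 4 N. Camera fits showed no cake movement beyond about 1 mm.
- **Flaps and lid:** both flaps were folded flat first. The lid then stopped firmly with the fingertip at 88 mm, which is the height of a shut lid. I couldn't see the tab, so its being fully behind the front wall follows from that height and the lid lying flat in both pictures.
- **Surroundings:** the other things on the table look unmoved in the last pictures, and the arm stood clear.

**What failed or disagreed:**
- The last numeric fit of the cake failed because the network missed it, so the final cake and divider check was by eye only.
- With the tray already empty, the network reported squares in the tray at top (386,201) and (348,180). I took these as false hits because the pictures showed none there.
- The two cameras placed the carton about 5 mm apart, so I worked with a position in between.

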